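# Put the stamping kit back in its holders

## Task

Put away the four pieces of the stamping kit that lie on the bare near end of the table, each in the walnut holder made for it: the long stamp block in the long pocket, the small stamp block in the small square pocket, the steel bench block in the large square pocket, each upright and fully down on the pocket floor, and the bangle over the post of the stake, lying flat on its base. Leave the upright bottle and the note pad next to the work as they are.

Things in the scene. Friction and masses are not known exactly. Their poses are not given: they have to be found in the camera images.
- long_stamp_block: Long red plastic block full of upright steel punches (three rows), 37 x 74 mm in plan (x by y), 49 mm tall with the punches; the lower 32 mm is the full width, above that it steps in 3 mm a side. About 0.25 to 0.5 kg. Origin: centre of the underside; z up. Loose; grasp across x (37 mm).
- small_stamp_block: Small square red plastic block of upright steel punches, 29 x 29 mm in plan, 49 mm tall with the punches; the lower 32 mm is the full width, above that it steps in 3 mm a side. About 0.11 to 0.23 kg. Origin: centre of the underside; z up. x and y run along its sides. Loose.
- steel_block: Plain square grey steel bench block, 60 x 60 mm in plan, 30 mm tall, 0.68 to 0.95 kg. Origin: centre of the underside; z up. x and y run along its sides. Loose.
- bangle: Plain round copper bangle lying flat, a closed ring 60 mm across outside, 50 mm inside, 18 mm high, 40 to 85 g. Origin: centre of the underside; z up. Loose; can be grasped across its outside in any direction.
- long_holder: Holder, 69 x 106 mm in plan, of dark walnut, fixed to the table, with a cork-lined pocket. Rim 14 mm above the table, pocket floor 5 mm above the table, walls 10 mm thick. Origin: centre of the underside (table level), centred on the pocket; x and y run along its sides. Pocket 49 mm (x) by 86 mm (y): for the long stamp block, its long side along y, either way round.
- small_holder: Holder, 61 x 61 mm in plan, of dark walnut, fixed to the table, with a cork-lined pocket. Rim 14 mm above the table, pocket floor 5 mm above the table, walls 10 mm thick. Origin: centre of the underside (table level), centred on the pocket; x and y run along its sides. Pocket 41 x 41 mm: for the small stamp block, sides parallel.
- large_holder: Holder, 92 x 92 mm in plan, of dark walnut, fixed to the table, with a cork-lined pocket. Rim 14 mm above the table, pocket floor 5 mm above the table, walls 10 mm thick. Origin: centre of the underside (table level), centred on the pocket; x and y run along its sides. Pocket 72 x 72 mm: for the steel block, sides parallel.
- bangle_stake: Dark walnut stake for bracelets, fixed to the table: a round base 80 mm across and 10 mm thick with a tapered post in the middle, 26 mm across at its foot, 18 mm near the top, top 50 mm above the table. Origin: centre of the underside (table level). The bangle goes over the post and lies on the base, in any direction.
- pad: Bystander: cream note pad lying flat, 80 x 84 mm, 11 mm thick, loose. Not to be disturbed. Origin: centre of the underside; z up. 
- bottle: Bystander: white upright bottle with an orange cap, 30 x 43 mm, 104 mm tall, loose. Not to be disturbed. Origin: centre of the underside; z up. 
Not all that is in view belongs to the job. What is shaped like the long_stamp_block but black is not meant.

How it is judged:
By the outcome, as a careful person would: the job done as asked, in the order asked, and still so for the second after the job is handed in, with the robot touching nothing.
It also fails if it takes over 104 s, if anything falls off the work surface, if the arm or the gripper's body presses on something with over 40 N, if the wrist force passes 120 N, or if a joint passes its speed limit or range.

## Robot

A 7-joint arm with a two-finger parallel gripper is mounted at the origin on a cart in front of the work surface, level with it; the furniture and walls round the work are solid. World frame = base frame: x ahead of the robot, y to its left, z up, the work surface at z = 0. Lengths are in mm, angles in rad, forces in N, time in s.
With the tool pointing down it reaches from about 400 to 875 mm from the base axis. Payload 4.4 kg.
Tool frame: the origin (TCP) lies midway between the tips of the shut fingers; the grasp point (between the pads) lies 19 mm behind it; z points along the fingers, y is the line along which they close (so a half turn about z gives the same grasp; the last joint's range is limited). The gripper opens to 85 mm and grips with 20 to 120 N. Pads are 22 mm wide; open, the fingers measure 114 mm over their backs; the gripper's body (76 mm by 85 mm) begins 54 mm behind the grasp point. The pads swing forward as they close: fully open they stand 13 mm farther back than shut.
Start: joints at [1.083, 0.628, 0.038, 1.517, -0.027, 0.996, -0.02], TCP at [266.14, -593.032, 231.313] pointing down, gripper open.
Joint ranges: [-3.06, 3.06], [-0.37, 2.12], [-1.25, 1.32], [0.18, 2.47], [-1.1, 4.24], [0.23, 1.98], [-2.94, 2.94]. Speed limits (rad/s): [2.57, 2.57, 3.14, 3.14, 3.14, 3.14, 3.14].

## Interface

Orientations are given as [roll, pitch, yaw] about the fixed x, y, z axes, in that order (R = Rz(yaw) Ry(pitch) Rx(roll)).
In Python, from cell import monitor, cams, ctrl gives the robot as it stands.
- The arm moves only by the tool drive_tool, never from a script. Its argument "motion" is a list of rows, each an object with "fingers": the opening, from 0 (shut) to 1 (fully open); "linear": the shift along the tool's x, y, z in m, a list of three; "twist": the turn about the tool's z in rad. In form: [{"fingers": fingers, "linear": [x, y, z], "twist": twist}, ...]. A call has 1 to 5 rows; each row shifts and turns the commanded pose from where the row before left it, along the tool's axes as they then stand; what a row does not reach is not made up. A row lasts 1/12 s, in which the tool goes at most 41.7 mm and 7.16 degrees, less where a joint would pass 70% of its speed; a pose out of reach is approached as far as the arm can. A call with a gripper value outside its range is refused whole. The fingers move at their own pace and stop on an object; the grip force is fixed at half the most. Time passes only in rows, so rows that do not move let the fingers close. It gives the time, the measured TCP pose, the force, the opening and the grip force at its end, in the units of the state.
- monitor.read_state(): the state, without advancing time (a new reading comes with each control period).
- cams.get_image(name): name is "scene" or "top" or "wrist"; returns a dict with "color" (420x560x3 uint8, blue, green, red), "K" (3x3 intrinsics, pixels), "R" (3x3) and "t" (3): a world point X has camera coordinates R X + t. Camera axes: x right, y down, z forward; pixel columns grow to the right and rows downward; lengths in mm; the calibration is good to about 2 mm. A picture is of the moment at which its call begins. There is no depth.
- ctrl.finish_job(): hands the job in; it is judged then, once.
The state is a dict: "clock": time; "qpos": joint angles; "qd": joint speeds; "tau": joint torques, N m; "eef_pos": TCP position; "tool_rot": TCP orientation; "force": force on the tool from outside, world axes, zero at the start; "torque": the same for the moment, N m; "width": finger opening in mm; "gripper_force": force on a finger pad.
Only numpy, scipy, OpenCV 4.12 (cv2) and the standard library are available. Lean on these libraries where they do the work, as an engineer would, in place of code of your own. Each camera call takes 0.05 s, during which the arm holds its last target. There are 200 camera calls.

## Working session

There is one attempt and no reset: what is moved stays moved. The work goes in short steps, Python scripts to look and compute and a tool call to move; the robot and the scene stay as the last step left them, time stands still between calls to the robot, and variables do not carry over. Pictures are saved under pics/ and viewed, at most 14 in all, crops included, and the job is handed in when it is done.

Besides the shell and the picture viewer there is one more tool, called by a JSON object that holds its "name" and its "arguments", one argument or row to a line. drive_tool: Moves the arm, as the interface text tells. Its arguments: {"type":"object","properties":{"motion":{"type":"array"}},"required":["motion"]}

```bash
mkdir -p pics; ls; python3 - <<'E'
from cell import monitor,cams,ctrl
import cv2
s=monitor.read_state(); print(s)
for n in ("scene","top","wrist"):
    d=cams.get_image(n); cv2.imwrite(f"pics/{n}0.png",d["color"]); print(n,d["K"].tolist(),d["R"].round(4).tolist(),d["t"].round(1).tolist())
E
```

```text
pics
{'clock': 0.0, 'qpos': array([ 1.0831659 ,  0.62931291,  0.03846138,  1.51837272, -0.02697809,
        0.99628216, -0.01997978]), 'qd': array([ 0.00041997, -0.00028587,  0.00044748, -0.00032841, -0.00012036,
       -0.00035719,  0.00157158]), 'tau': array([ 6.06809135e-04, -5.63403583e+01,  1.22561339e+00, -1.93446761e+01,
        1.06080904e-02,  1.06984875e-02, -2.47553402e-05]), 'eef_pos': array([ 265.88732416, -592.45280634,  230.40946218]), 'tool_rot': array([-3.13973674e+00,  5.25471560e-05,  4.21846805e-01]), 'force': array([-0.21969754,  0.21865976, -0.35161139]), 'torque': array([-0.05386421, -0.00869704,  0.0280966 ]), 'gripper_force': 0.0, 'width': 85.27725912376623}
scene [[404.5417272864373, 0.0, 278.86177247541434], [0.0, 404.5417272864373, 206.6339391132052], [0.0, 0.0, 1.0]] [[-0.9146, -0.4042, -0.0144], [-0.1491, 0.3702, -0.9169], [0.376, -0.8364, -0.3988]] [497.4, 143.1, 774.1]
top [[480.65369025251385, 0.0, 283.413127244158], [0.0, 480.65369025251385, 199.35851018481284], [0.0, 0.0, 1.0]] [[0.0174, -0.9998, -0.0085], [-0.9922, -0.0163, -0.1234], [0.1232, 0.0106, -0.9923]] [-9.7, 581.1, 1206.5]
wrist [[304.68498421896317, 0.0, 275.4628532718222], [0.0, 304.68498421896317, 209.29047679644717], [0.0, 0.0, 1.0]] [[0.4105, -0.9118, -0.0017], [-0.8739, -0.394, 0.2848], [-0.2603, -0.1154, -0.9586]] [-649.6, -37.6, 378.9]
```

View pics/scene0.png

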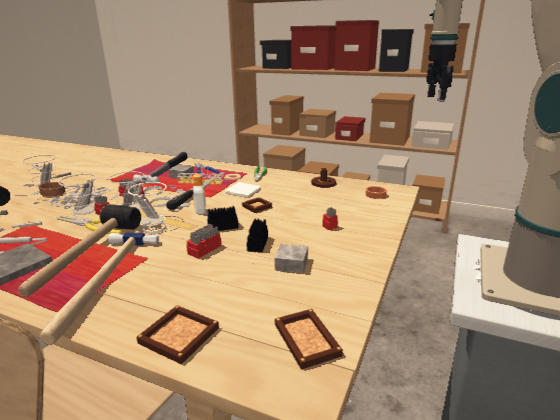

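View pics/top0.png

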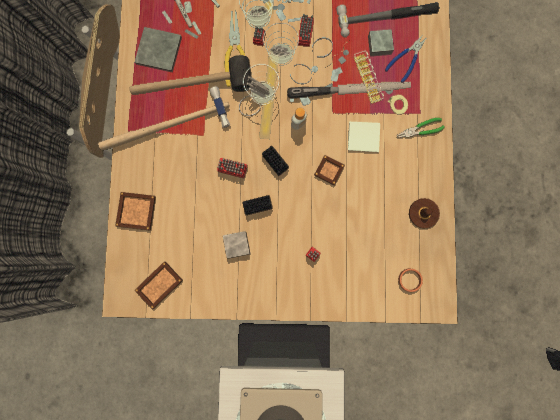

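View pics/wrist0.png

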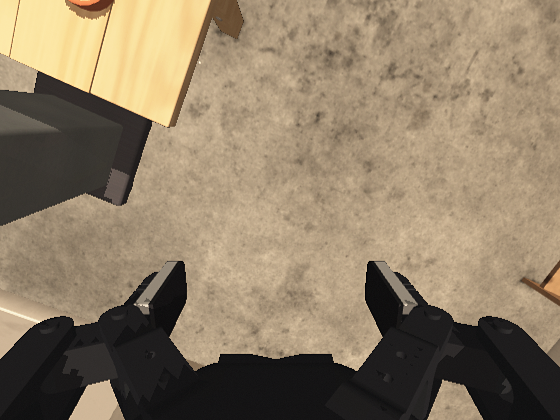

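The top view shows the long red block at (233,168), the small red block (313,255), the steel block (236,245), the bangle (410,280), the long holder (160,285), large holder (136,211), small holder (329,170) and stake (424,213). The bottle is at (298,120), the pad at (364,137), and two black decoys at (275,160) and (257,205). The wrist view shows mostly floor, with the fingers along the bottom.

```bash
cat > h.py <<'E'
from cell import monitor,cams,ctrl
import cv2, numpy as np
MASKS={'red':[((0,110,60),(6,255,255)),((172,110,60),(180,255,255))],
 'walnut':[((0,60,10),(18,255,105))],'cork':[((5,90,150),(17,220,255))],
 'copper':[((3,110,100),(11,255,255))],'grey':[((0,0,60),(180,45,215))],'black':[((0,0,0),(180,255,55))]}
def shot(n,save=None):
    d=cams.get_image(n)
    if save: cv2.imwrite('pics/'+save,d['color'])
    return d
def mask(im,c,k=3):
    h=cv2.cvtColor(im,cv2.COLOR_BGR2HSV); m=sum(cv2.inRange(h,*r) for r in MASKS[c])
    return cv2.morphologyEx(m,cv2.MORPH_CLOSE,np.ones((k,k),np.uint8))
def conts(m,amin,roi=None):
    "contours, biggest first; roi = x0,y0,x1,y1"
    if roi:
        z=np.zeros_like(m); x0,y0,x1,y1=roi; z[y0:y1,x0:x1]=m[y0:y1,x0:x1]; m=z
    cs,_=cv2.findContours(m,cv2.RETR_EXTERNAL,cv2.CHAIN_APPROX_NONE)
    return sorted([c for c in cs if cv2.contourArea(c)>amin],key=cv2.contourArea,reverse=True)
def cast(d,uv,z):
    uv=np.atleast_2d(np.asarray(uv,float)).reshape(-1,2); C=-d['R'].T@d['t']
    r=np.c_[uv,np.ones(len(uv))]@np.linalg.inv(d['K']).T@d['R']
    return C+r*((z-C[2])/r[:,2])[:,None]
def proj(d,X):
    p=(np.atleast_2d(X)@d['R'].T+d['t'])@d['K'].T; return p[:,:2]/p[:,2:]
def tri(d1,u1,d2,u2):
    P=[d['K']@np.c_[d['R'],d['t']] for d in (d1,d2)]
    X=cv2.triangulatePoints(P[0],P[1],np.array(u1,float).reshape(2,1),np.array(u2,float).reshape(2,1)); return (X[:3]/X[3]).ravel()
def rect(d,c,z):
    "min-area rectangle on plane z: centre, sides, angle (deg) of long side"
    p=cast(d,c,z)[:,:2].astype(np.float32); (cx,cy),(w,h),a=cv2.minAreaRect(p)
    if w<h: w,h,a=h,w,a+90
    return round(cx,1),round(cy,1),round(w,1),round(h,1),round((a+90)%180-90,1)
def go(x,y,z=None,yaw=None):
    "tool-frame shift (m) and twist to a world TCP target, tool down"
    s=monitor.read_state(); p=s['eef_pos']; q=s['tool_rot'][2]
    dl=np.array([x-p[0],y-p[1]]); c,k=np.cos(q),np.sin(q)
    out=[(c*dl[0]+k*dl[1])/1e3,(k*dl[0]-c*dl[1])/1e3,(p[2]-z)/1e3 if z is not None else 0]
    tw=0 if yaw is None else -((yaw-q+np.pi/2)%np.pi-np.pi/2)
    print('shift',np.round(out,4),'twist',round(tw,3),'now',p.round(1),'yaw',round(q,3),'q7',s['qpos'][6].round(2),'w',round(s['width'],1),'F',s['force'].round(1),'t',round(s['clock'],2))
E
python3 - <<'E'
from h import *
d=shot('top'); im=d['color']
for c,z,roi in (('red',32,(200,140,345,270)),('cork',5,(110,150,345,310)),('copper',9,(390,260,430,300)),('grey',30,(215,225,255,265)),('walnut',12,(110,150,450,310)),('black',40,(230,140,300,220))):
    for k in conts(mask(im,c),30,roi): print(c,cv2.boundingRect(k),rect(d,k,z))
E
```

```text
red (217, 158, 30, 20) (663.6, 136.8, 74.3, 37.2, 76.8)
red (306, 247, 14, 15) (442.6, -76.9, 28.1, 27.4, -35.9)
cork (110, 150, 235, 160) (506.5, 149.6, 625.1, 419.5, -89.1)
cork (142, 268, 34, 35) (355.1, 321.1, 82.9, 45.5, -45.1)
copper (399, 269, 24, 23) (380.2, -331.4, 59.2, 56.1, -89.0)
walnut (116, 193, 40, 38) (546.5, 389.7, 94.2, 92.2, 84.4)
walnut (137, 262, 46, 47) (355.6, 319.2, 107.3, 69.9, -45.0)
walnut (409, 199, 31, 30) (553.0, -368.3, 78.7, 76.3, -89.1)
walnut (314, 157, 29, 29) (664.4, -118.5, 61.5, 60.3, -26.1)
walnut (218, 159, 29, 20) (665.1, 137.8, 73.2, 37.9, 76.8)
walnut (306, 252, 13, 10) (438.5, -77.7, 29.0, 19.7, 64.5)
black (262, 146, 26, 30) (682.4, 24.6, 74.0, 34.7, 39.1)
black (243, 196, 29, 19) (564.8, 68.1, 69.3, 35.2, -74.9)
```

{"name": "drive_tool", "arguments": {
  "motion": [
    {"fingers": 1,"linear": [0.03,-0.023,0],"twist": 0},
    {"fingers": 1,"linear": [0.03,-0.023,0],"twist": 0},
    {"fingers": 1,"linear": [0.03,-0.023,0],"twist": 0},
    {"fingers": 1,"linear": [0.03,-0.023,0],"twist": 0},
    {"fingers": 1,"linear": [0.03,-0.023,0],"twist": 0}
  ]
}}

```text
clock: 0.62
eef_pos: [356.4, -425.0, 231.2]
tool_rot: [-3.141, -0.0, 0.421]
force: [1.0, -0.7, 0.3]
width: 85.5
gripper_force: 0.0
```

{"name": "drive_tool", "arguments": {
  "motion": [
    {"fingers": 1,"linear": [0.03,-0.023,0],"twist": 0},
    {"fingers": 1,"linear": [0.03,-0.023,0],"twist": 0},
    {"fingers": 1,"linear": [0.03,-0.023,0],"twist": 0},
    {"fingers": 1,"linear": [0.03,-0.023,0],"twist": 0},
    {"fingers": 1,"linear": [0.03,-0.023,0],"twist": 0}
  ]
}}

```text
clock: 1.03
eef_pos: [446.2, -258.6, 231.4]
tool_rot: [3.142, -0.0, 0.422]
force: [1.6, 0.5, 0.2]
width: 85.3
gripper_force: 0.0
```

{"name": "drive_tool", "arguments": {
  "motion": [
    {"fingers": 1,"linear": [0.03,-0.023,0],"twist": 0},
    {"fingers": 1,"linear": [0.03,-0.023,0],"twist": 0},
    {"fingers": 1,"linear": [0.03,-0.023,0],"twist": 0},
    {"fingers": 1,"linear": [0.03,-0.023,0],"twist": 0},
    {"fingers": 1,"linear": [0.03,-0.023,0],"twist": 0}
  ]
}}

```text
clock: 1.45
eef_pos: [536.0, -92.3, 231.4]
tool_rot: [3.142, 0.0, 0.422]
force: [-0.2, -0.5, -1.0]
width: 85.7
gripper_force: 0.0
```

{"name": "drive_tool", "arguments": {
  "motion": [
    {"fingers": 1,"linear": [0.03,-0.023,0],"twist": 0},
    {"fingers": 1,"linear": [0.03,-0.023,0],"twist": 0},
    {"fingers": 1,"linear": [0.03,-0.023,0],"twist": 0},
    {"fingers": 1,"linear": [0.03,-0.023,0],"twist": 0},
    {"fingers": 1,"linear": [0.03,-0.023,0],"twist": 0}
  ]
}}

```text
clock: 1.87
eef_pos: [625.7, 74.1, 231.2]
tool_rot: [3.142, 0.0, 0.422]
force: [0.4, -0.9, -0.1]
width: 85.1
gripper_force: 0.0
```

{"name": "drive_tool", "arguments": {
  "motion": [
    {"fingers": 1,"linear": [0,0,0],"twist": -0.115},
    {"fingers": 1,"linear": [0,0,0],"twist": -0.115},
    {"fingers": 1,"linear": [0,0,0],"twist": -0.115},
    {"fingers": 1,"linear": [0,0,0],"twist": -0.115},
    {"fingers": 1,"linear": [0,0,0],"twist": -0.115}
  ]
}}

```text
clock: 2.28
eef_pos: [625.1, 72.3, 231.0]
tool_rot: [-3.141, 0.0, 1.003]
force: [0.5, -0.3, 0.3]
width: 85.5
gripper_force: 0.0
```

{"name": "drive_tool", "arguments": {
  "motion": [
    {"fingers": 1,"linear": [0,0,0],"twist": -0.115},
    {"fingers": 1,"linear": [0,0,0],"twist": -0.115},
    {"fingers": 1,"linear": [0,0,0],"twist": -0.115}
  ]
}}

```text
clock: 2.53
eef_pos: [625.1, 72.2, 231.1]
tool_rot: [-3.141, 0.0, 1.347]
force: [-0.5, -0.2, 0.2]
width: 85.4
gripper_force: 0.0
```

```bash
python3 - <<'E'
from h import *
go(663,138,180,1.34)
d=shot('wrist','w1.png')
for k in conts(mask(d['color'],'red',7),300): print(cv2.boundingRect(k),rect(d,k,32))
E
```

```text
shift [0.0726 0.0224 0.0511] twist 0.007 now [625.1  72.2 231.1] yaw 1.347 q7 -0.53 w 85.4 F [-0.5 -0.2  0.2] t 2.53
(281, 80, 34, 69) (664.8, 141.1, 69.6, 34.4, 77.6)
(507, 264, 53, 65) (915.2, -145.7, 88.4, 63.0, -87.9)
(447, 278, 46, 48) (835.4, -136.2, 68.1, 56.6, -89.6)
(361, 0, 56, 20) (771.4, 218.0, 54.2, 16.2, -12.7)
(532, 327, 28, 36) (932.3, -226.8, 59.5, 34.9, -87.9)
```

View pics/w1.png

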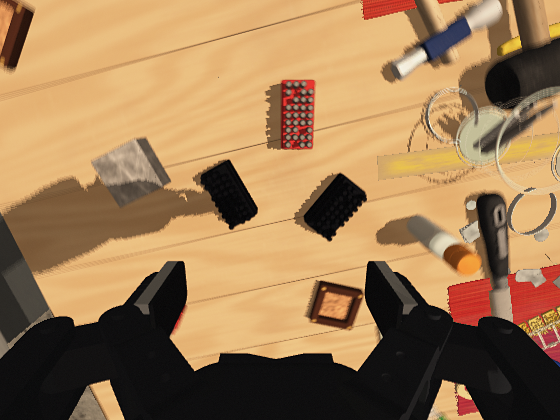

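Wrist view: the long red block is at (298,115) with the fingers still behind it. The black decoys are at (230,195) and (335,205), and the steel block at (130,172).

{"name": "drive_tool", "arguments": {
  "motion": [
    {"fingers": 1,"linear": [0.025,0.0075,0.015],"twist": 0},
    {"fingers": 1,"linear": [0.025,0.0075,0.015],"twist": 0},
    {"fingers": 1,"linear": [0.023,0.0075,0.02],"twist": 0},
    {"fingers": 1,"linear": [0,0,0],"twist": 0}
  ]
}}

```text
clock: 2.92
eef_pos: [662.5, 144.2, 177.0]
tool_rot: [-3.136, -0.002, 1.345]
force: [-0.6, 1.1, -0.8]
width: 85.2
gripper_force: 0.0
```

```bash
python3 - <<'E'
from h import *
d=shot('wrist','w2.png'); e=shot('scene'); d0=shot('top')
C=lambda k: np.array(cv2.minAreaRect(k)[0])
for k in conts(mask(d['color'],'red',7),1000): print(cv2.boundingRect(k),rect(d,k,32),rect(d,k,45),rect(d,k,0))
go(664,139,25,1.354)
E
```

```text
(399, 0, 115, 77) (841.2, 243.6, 103.1, 57.3, -13.0) (833.9, 242.3, 98.5, 54.7, -13.0) (859.2, 246.9, 114.6, 63.6, -13.0)
(341, 0, 69, 94) (774.7, 256.2, 72.9, 51.6, 87.9) (770.4, 254.3, 69.6, 49.2, 87.9) (785.3, 260.9, 81.1, 57.3, 87.9)
(262, 159, 38, 75) (666.8, 142.5, 74.1, 35.0, 77.2) (667.4, 145.7, 70.7, 33.4, 77.2) (665.4, 134.6, 82.3, 38.9, 77.2)
shift [0.0014 0.0003 0.1559] twist -0.013 now [663.4 137.7 180.9] yaw 1.341 q7 -0.63 w 85.6 F [ 0.5 -1.2  0.6] t 3.07
```

View pics/w2.png

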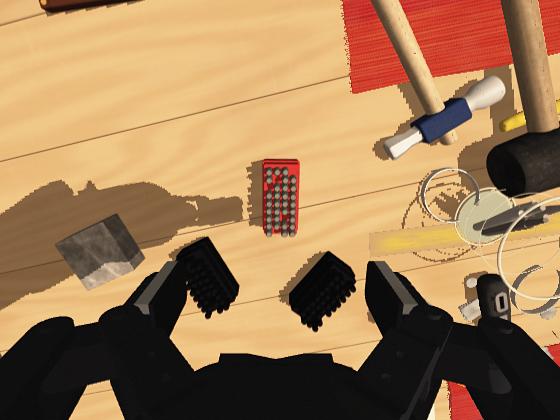

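The block is centred near (281,197), aligned with the tool. Its far edge shows at row 160, and the decoys are clear of the finger paths.

```bash
python3 - <<'E'
from h import *
d=shot('wrist'); e=shot('top')
a=conts(mask(d['color'],'red',7),1000,(230,130,330,260))[0]; b=conts(mask(e['color'],'red'),50,(205,145,250,185))
print([cv2.boundingRect(x) for x in b]); b=b[0]
# far short edge and two long edges: match the corner extremes along tool x
ux=np.array([.225,.974])
def far(d,k):
    (c,s,_)=cv2.minAreaRect(k); p=cv2.boxPoints(cv2.minAreaRect(k)); w=cast(d,p,32)[:,:2]@ux; i=np.argsort(w); return p[i[2:]].mean(0),p[i[:2]].mean(0)
fa,na=far(d,a); fb,nb=far(e,b); print('far',tri(d,fa,e,fb).round(1),'near',tri(d,na,e,nb).round(1))
print(rect(d,a,32),cast(d,fa,32).round(1)); go(665,139,10,1.349)
E
```

```text
[]Traceback (most recent call last):
  File "<stdin>", line 4, in <module>
IndexError: list index out of range
```

```bash
python3 - <<'E'
from h import *
d=shot('wrist'); e=shot('top'); e['color']=cv2.imread('pics/top0.png')
a=conts(mask(d['color'],'red',7),1000,(230,130,330,260))[0]; b=conts(mask(e['color'],'red'),50,(205,145,250,185))[0]
ux=np.array([.225,.974])
def far(d,k):
    p=cv2.boxPoints(cv2.minAreaRect(k)); w=cast(d,p,32)[:,:2]@ux; i=np.argsort(w); return p[i[2:]].mean(0),p[i[:2]].mean(0)
fa,na=far(d,a); fb,nb=far(e,b); print('far',tri(d,fa,e,fb).round(1),'near',tri(d,na,e,nb).round(1))
print(rect(d,a,32),cast(d,fa,32).round(1)); go(665,139,10,1.349)
E
```

```text
far [675.2 175.9  15.3] near [657.5 101.8  18.1]
(666.9, 142.4, 73.2, 34.9, 76.8) [[674.9 178.1  32. ]]
shift [0.0023 0.0003 0.1725] twist -0.009 now [664.1 136.8 182.5] yaw 1.34 q7 -0.63 w 85.2 F [ 0.6 -0.5  0.5] t 3.27
```

{"name": "drive_tool", "arguments": {
  "motion": [
    {"fingers": 1,"linear": [0.003,0.001,0.03],"twist": 0},
    {"fingers": 1,"linear": [0,0,0.037],"twist": -0.01},
    {"fingers": 1,"linear": [0,0,0.037],"twist": 0},
    {"fingers": 1,"linear": [0,0,0.037],"twist": 0},
    {"fingers": 1,"linear": [0,0,0.025],"twist": 0}
  ]
}}

```text
clock: 3.68
eef_pos: [664.1, 139.4, 12.9]
tool_rot: [-3.14, 0.002, 1.35]
force: [-0.9, 0.7, -0.7]
width: 85.2
gripper_force: 0.0
```

```bash
python3 - <<'E'
from h import *
go(666,140,10,1.349)
E
```

```text
shift [0.001  0.0017 0.0029] twist 0.001 now [664.1 139.4  12.9] yaw 1.35 q7 -0.67 w 85.2 F [-0.9  0.7 -0.7] t 3.68
```

{"name": "drive_tool", "arguments": {
  "motion": [
    {"fingers": 0.4,"linear": [0.001,0.001,0],"twist": 0},
    {"fingers": 0,"linear": [0,0,0],"twist": 0},
    {"fingers": 0,"linear": [0,0,0],"twist": 0},
    {"fingers": 0,"linear": [0,0,0],"twist": 0},
    {"fingers": 0,"linear": [0,0,0],"twist": 0}
  ]
}}

```text
clock: 4.1
eef_pos: [668.7, 142.2, 18.5]
tool_rot: [3.137, -0.002, 1.351]
force: [-0.4, 0.0, 8.1]
width: 34.0
gripper_force: 62.1
```

{"name": "drive_tool", "arguments": {
  "motion": [
    {"fingers": 0,"linear": [0,0,0],"twist": 0},
    {"fingers": 0,"linear": [0,0,0],"twist": 0},
    {"fingers": 0,"linear": [0,0,0],"twist": 0}
  ]
}}

```text
clock: 4.35
eef_pos: [668.7, 142.3, 18.5]
tool_rot: [3.137, -0.002, 1.351]
force: [0.0, -0.6, 6.8]
width: 34.0
gripper_force: 61.9
```

{"name": "drive_tool", "arguments": {
  "motion": [
    {"fingers": 0,"linear": [0,0,-0.02],"twist": 0},
    {"fingers": 0,"linear": [0,0,-0.03],"twist": 0},
    {"fingers": 0,"linear": [0,0,-0.03],"twist": 0},
    {"fingers": 0,"linear": [0,0,0],"twist": 0}
  ]
}}

```text
clock: 4.68
eef_pos: [671.1, 143.0, 102.8]
tool_rot: [3.131, -0.006, 1.351]
force: [1.2, 0.7, -2.0]
width: 33.9
gripper_force: 60.9
```

```bash
python3 - <<'E'
from h import *
d=shot('wrist'); e=shot('scene')
cv2.imwrite('pics/w3.png',np.hstack([d['color'][140:340,130:430],cv2.resize(e['color'][160:260,150:300],(300,200))]))
go(356,320,120,2.356)
E
```

```text
shift [ 0.1061 -0.343  -0.0223] twist -1.004 now [667.8 141.9  97.7] yaw 1.352 q7 -0.65 w 33.7 F [ 0.  -0.1 -4.5] t 4.78
```

View pics/w3.png

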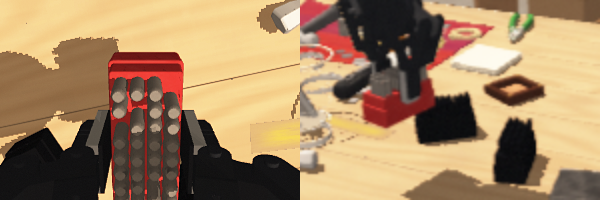

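The block is held between the pads and lifted clear, looking level.

{"name": "drive_tool", "arguments": {
  "motion": [
    {"fingers": 0,"linear": [0.0067,-0.0357,-0.01],"twist": 0},
    {"fingers": 0,"linear": [0.0067,-0.0357,-0.01],"twist": 0},
    {"fingers": 0,"linear": [0.0067,-0.0357,0],"twist": 0},
    {"fingers": 0,"linear": [0.0067,-0.0357,0],"twist": 0},
    {"fingers": 0,"linear": [0.0067,-0.0357,0],"twist": 0}
  ]
}}

```text
clock: 5.2
eef_pos: [497.0, 212.9, 114.5]
tool_rot: [-3.14, 0.001, 1.351]
force: [-0.4, 1.9, -2.7]
width: 33.6
gripper_force: 61.1
```

{"name": "drive_tool", "arguments": {
  "motion": [
    {"fingers": 0,"linear": [0.0067,-0.0357,0],"twist": 0},
    {"fingers": 0,"linear": [0.0067,-0.0357,0],"twist": 0},
    {"fingers": 0,"linear": [0,0,0],"twist": -0.11},
    {"fingers": 0,"linear": [0,0,0],"twist": -0.11},
    {"fingers": 0,"linear": [0,0,0],"twist": -0.11}
  ]
}}

```text
clock: 5.62
eef_pos: [431.2, 241.9, 114.6]
tool_rot: [-3.14, 0.001, 1.69]
force: [0.8, -0.9, -2.8]
width: 33.9
gripper_force: 61.2
```

{"name": "drive_tool", "arguments": {
  "motion": [
    {"fingers": 0,"linear": [0,0,0],"twist": -0.11},
    {"fingers": 0,"linear": [0,0,0],"twist": -0.11},
    {"fingers": 0,"linear": [0,0,0],"twist": -0.11},
    {"fingers": 0,"linear": [0,0,0],"twist": -0.11},
    {"fingers": 0,"linear": [0,0,0],"twist": -0.11}
  ]
}}

```text
clock: 6.03
eef_pos: [432.0, 241.0, 114.4]
tool_rot: [-3.139, -0.0, 2.237]
force: [0.4, 0.9, -3.0]
width: 33.6
gripper_force: 61.2
```

{"name": "drive_tool", "arguments": {
  "motion": [
    {"fingers": 0,"linear": [0,0,0],"twist": -0.11},
    {"fingers": 0,"linear": [0,0,0],"twist": 0},
    {"fingers": 0,"linear": [0,0,0],"twist": 0}
  ]
}}

```text
clock: 6.28
eef_pos: [432.2, 241.1, 114.6]
tool_rot: [-3.14, -0.001, 2.338]
force: [-0.2, 0.2, -3.7]
width: 33.7
gripper_force: 61.2
```

```bash
python3 - <<'E'
from h import *
d=shot('wrist','w4.png'); go(356,320,120,2.356)
for k in conts(mask(d['color'],'walnut'),800): print('wal',cv2.boundingRect(k),rect(d,k,14))
for k in conts(mask(d['color'],'cork'),800)[:3]: print('cork',cv2.boundingRect(k),rect(d,k,5))
zb=monitor.read_state()['eef_pos'][2]-18.5+32
for k in conts(mask(d['color'],'red',7),800): print('red',cv2.boundingRect(k),rect(d,k,zb))
E
```

```text
shift [ 0.1097 -0.0003 -0.0053] twist -0.018 now [432.4 241.3 114.7] yaw 2.338 q7 -0.29 w 33.6 F [ 0.7  0.3 -3.6] t 6.33
wal (238, 216, 74, 143) (486.3, 184.6, 145.2, 66.4, -48.9)
wal (425, 90, 135, 156) (543.5, 391.8, 94.6, 94.6, 84.3)
wal (227, 0, 95, 138) (359.6, 317.2, 93.1, 66.3, -44.3)
cork (101, 0, 217, 212) (343.3, 257.3, 140.2, 135.7, -2.1)
cork (243, 0, 68, 123) (355.7, 322.5, 85.4, 48.8, -44.3)
cork (448, 113, 112, 115) (549.2, 394.5, 70.0, 68.6, 84.3)
red (238, 192, 76, 152) (430.5, 242.8, 78.5, 33.3, -46.0)
```

View pics/w4.png

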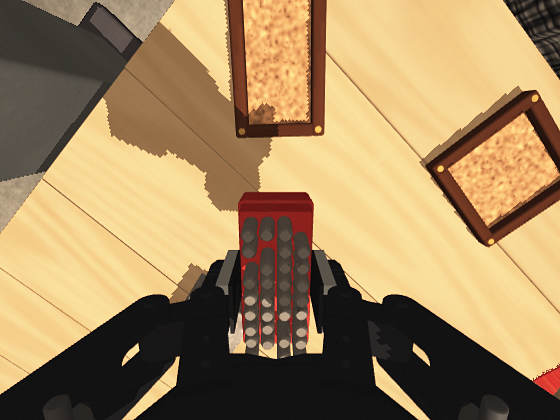

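The wrist view shows the long holder at (278,65) and the large holder at (490,170). The held block's front face spans rows 192–206 at columns 238–314. I'll use the scene camera to check how high the block sits in the gripper.

```bash
python3 - <<'E'
from h import *
e=shot('scene'); s=monitor.read_state(); p=s['eef_pos']; print(p.round(1))
im=e['color'].copy()
x=np.array([-.707,.707,0]); y=np.array([.707,.707,0])
for dz,col in ((-18.5,(255,255,0)),(0,(0,255,0))):
    q=[p+37*a*x+18.5*b*y+np.array([0,0,dz]) for a,b in ((1,1),(1,-1),(-1,-1),(-1,1))]
    cv2.polylines(im,[proj(e,q).round().astype(int)],True,col,1)
u=proj(e,p)[0].astype(int); c=im[u[1]-75:u[1]+75,u[0]-100:u[0]+100]
cv2.imwrite('pics/s4.png',cv2.resize(c,(800,600),interpolation=cv2.INTER_NEAREST)); print(u)
E
```

```text
[432.5 241.4 114.9]
[280 243]
```

View pics/s4.png

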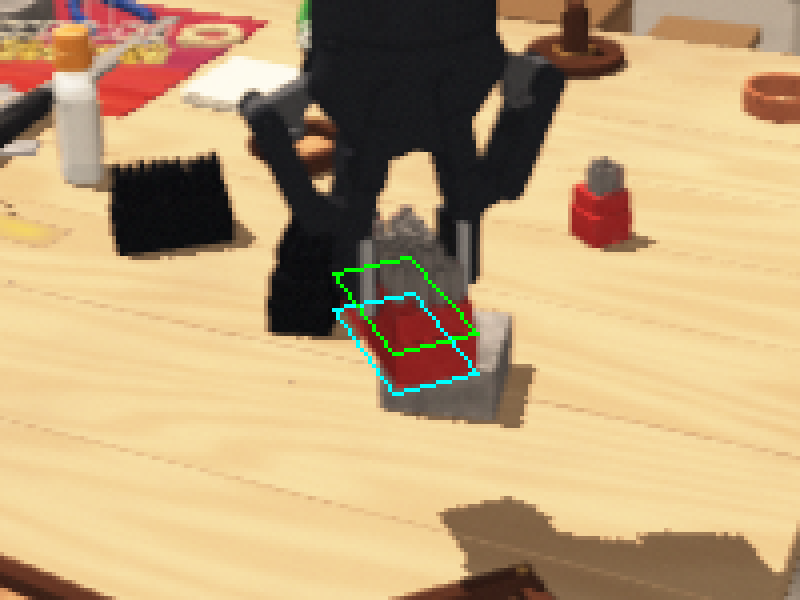

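The bottom outline drawn at TCP−18.5 mm matches the block's lower edge in the scene view, so the block bottom is confirmed. It sits 2–4 mm back along tool x.

{"name": "drive_tool", "arguments": {
  "motion": [
    {"fingers": 0,"linear": [0.038,0,0],"twist": -0.03},
    {"fingers": 0,"linear": [0.038,0,0.02],"twist": 0},
    {"fingers": 0,"linear": [0.037,0,0.03],"twist": 0},
    {"fingers": 0,"linear": [0,0,0],"twist": 0},
    {"fingers": 0,"linear": [0,0,0],"twist": 0}
  ]
}}

```text
clock: 6.8
eef_pos: [353.4, 319.1, 68.6]
tool_rot: [-3.139, -0.001, 2.378]
force: [1.3, -1.1, -3.3]
width: 34.0
gripper_force: 61.4
```

```bash
python3 - <<'E'
from h import *
d=shot('wrist','w5.png'); go(354,323,23.5,2.368)
E
```

```text
shift [0.0048 0.0028 0.0457] twist 0.006 now [355.5 317.7  69.2] yaw 2.374 q7 -0.55 w 33.7 F [ 0.3 -0.1 -2.7] t 6.85
```

View pics/w5.png

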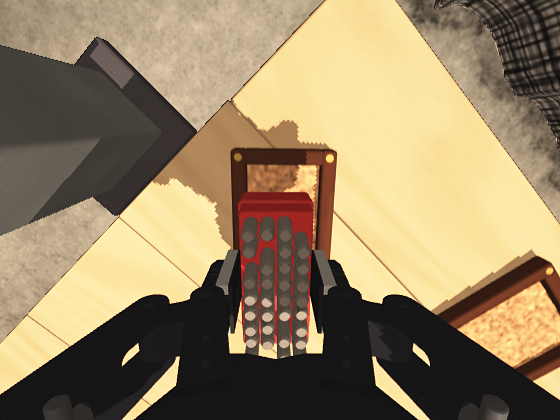

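The holder surrounds the block in view: outer columns 232–336 against a block centre of 276. The block needs about 4 mm along +y and 5 mm along +x.

{"name": "drive_tool", "arguments": {
  "motion": [
    {"fingers": 0,"linear": [0.005,0.0035,0],"twist": 0},
    {"fingers": 0,"linear": [0,0,0.015],"twist": 0},
    {"fingers": 0,"linear": [0,0,0.01],"twist": 0},
    {"fingers": 0,"linear": [0,0,0],"twist": 0},
    {"fingers": 0,"linear": [0,0,0],"twist": 0}
  ]
}}

```text
clock: 7.27
eef_pos: [356.5, 322.5, 44.9]
tool_rot: [3.142, 0.001, 2.369]
force: [0.6, 0.6, -2.8]
width: 33.9
gripper_force: 61.4
```

```bash
python3 - <<'E'
from h import *
d=shot('wrist'); go(354,323,23.5,2.368); p=monitor.read_state()['eef_pos']
m=mask(d['color'],'walnut'); 
for r in (150,165,180,195):
    c=np.flatnonzero(m[r]); print(r,c.min(),c.max(),[tuple(x.round(1)) for x in cast(d,[(c[c>150].min(),r),(c[c<400].max(),r)],14)])
m=mask(d['color'],'red',7); k=conts(m,800)[0]; print(cv2.boundingRect(k)); x,y,w,h=cv2.boundingRect(k); print(cast(d,[(x,y+3),(x+w,y+3)],p[2]-18.5).round(1))
E
```

```text
shift [ 0.0019 -0.0017  0.0217] twist 0.001 now [356.6 322.9  45.2] yaw 2.369 q7 -0.58 w 33.9 F [ 0.   0.4 -2.9] t 7.32
150 163 559 [(np.float64(273.0), np.float64(315.8), np.float64(14.0)), (np.float64(273.0), np.float64(315.8), np.float64(14.0))]
165 149 321 [(np.float64(299.4), np.float64(330.9), np.float64(14.0)), (np.float64(341.0), np.float64(373.7), np.float64(14.0))]
180 136 559 [(np.float64(305.3), np.float64(324.6), np.float64(14.0)), (np.float64(347.9), np.float64(368.4), np.float64(14.0))]
195 122 319 [(np.float64(311.7), np.float64(318.4), np.float64(14.0)), (np.float64(353.3), np.float64(361.2), np.float64(14.0))]
(238, 192, 76, 152)
[[319.1 330.6  26.7]
 [347.9 360.1  26.7]]
```

{"name": "drive_tool", "arguments": {
  "motion": [
    {"fingers": 0,"linear": [0.001,0,0.01],"twist": 0},
    {"fingers": 0,"linear": [0,0,0.007],"twist": 0},
    {"fingers": 0,"linear": [0,0,0.003],"twist": 0},
    {"fingers": 0,"linear": [0,0,0],"twist": 0},
    {"fingers": 0,"linear": [0,0,0],"twist": 0}
  ]
}}

```text
clock: 7.73
eef_pos: [354.9, 323.9, 24.8]
tool_rot: [-3.142, 0.0, 2.371]
force: [-0.5, 0.3, -3.4]
width: 34.0
gripper_force: 61.4
```

{"name": "drive_tool", "arguments": {
  "motion": [
    {"fingers": 0,"linear": [0,0,0.0015],"twist": 0},
    {"fingers": 0,"linear": [0,0,0],"twist": 0},
    {"fingers": 0,"linear": [0,0,0],"twist": 0}
  ]
}}

```text
clock: 7.98
eef_pos: [355.1, 324.2, 23.5]
tool_rot: [3.141, 0.0, 2.372]
force: [0.6, -0.1, -0.2]
width: 33.3
gripper_force: 61.6
```

{"name": "drive_tool", "arguments": {
  "motion": [
    {"fingers": 0.6,"linear": [0,0,0],"twist": 0},
    {"fingers": 0.6,"linear": [0,0,0],"twist": 0},
    {"fingers": 0.7,"linear": [0,0,0],"twist": 0},
    {"fingers": 0.7,"linear": [0,0,0],"twist": 0},
    {"fingers": 0.7,"linear": [0,0,-0.02],"twist": 0}
  ]
}}

```text
clock: 8.4
eef_pos: [353.4, 322.7, 41.3]
tool_rot: [-3.137, 0.0, 2.372]
force: [0.7, -0.5, -0.2]
width: 59.9
gripper_force: 0.0
```

{"name": "drive_tool", "arguments": {
  "motion": [
    {"fingers": 1,"linear": [0,0,-0.035],"twist": 0},
    {"fingers": 1,"linear": [0,0,-0.04],"twist": 0},
    {"fingers": 1,"linear": [0,0,-0.04],"twist": 0},
    {"fingers": 1,"linear": [-0.03,0,-0.02],"twist": 0},
    {"fingers": 1,"linear": [-0.03,0,0],"twist": 0}
  ]
}}

```text
clock: 8.82
eef_pos: [399.5, 285.3, 183.1]
tool_rot: [3.132, 0.001, 2.376]
force: [0.6, 0.3, 0.0]
width: 85.5
gripper_force: 0.0
```

{"name": "drive_tool", "arguments": {
  "motion": [
    {"fingers": 1,"linear": [-0.02,0,0],"twist": 0},
    {"fingers": 1,"linear": [0,0,0],"twist": 0},
    {"fingers": 1,"linear": [0,0,0],"twist": 0}
  ]
}}

```text
clock: 9.07
eef_pos: [412.9, 267.1, 178.2]
tool_rot: [-3.142, 0.0, 2.369]
force: [-0.7, 0.4, -0.3]
width: 85.7
gripper_force: 0.0
```

```bash
python3 - <<'E'
from h import *
d=shot('wrist','w6.png'); t=shot('top'); go(443,-77,160,None)
cv2.imwrite('pics/w6.png',np.hstack([d['color'][:300,120:420],cv2.resize(t['color'][240:320,110:190],(300,300))]))
C=-t['R'].T@t['t']; print('topcam',C.round())
for k in conts(mask(t['color'],'red'),30,(130,250,190,310)): print('top red',rect(t,k,37))
for k in conts(mask(t['color'],'red'),30,(295,240,330,270)): print('top small',rect(t,k,32))
E
```

```text
shift [-0.2632 -0.2266  0.0181] twist 0 now [411.4 268.8 178.1] yaw 2.373 q7 -0.25 w 85.8 F [ 0.3 -0.4 -0.1] t 9.17
topcam [ 428.  -13. 1269.]
top small (442.6, -76.9, 28.1, 27.4, -35.9)
```

View pics/w6.png

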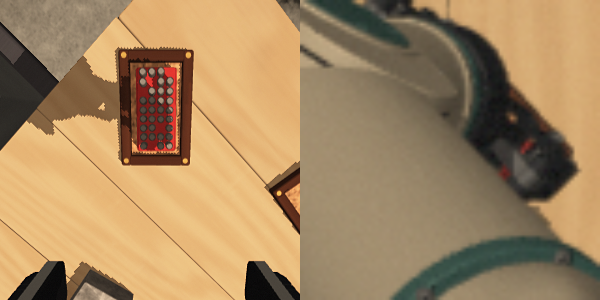

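The long block is down in its pocket with cork showing all round it.

{"name": "drive_tool", "arguments": {
  "motion": [
    {"fingers": 1,"linear": [-0.0263,-0.0227,0],"twist": 0},
    {"fingers": 1,"linear": [-0.0263,-0.0227,0],"twist": 0},
    {"fingers": 1,"linear": [-0.0263,-0.0227,0],"twist": 0},
    {"fingers": 1,"linear": [-0.0263,-0.0227,0],"twist": 0},
    {"fingers": 1,"linear": [-0.0263,-0.0227,0],"twist": 0}
  ]
}}

```text
clock: 9.58
eef_pos: [426.8, 95.3, 178.1]
tool_rot: [3.142, -0.001, 2.375]
force: [0.6, 0.0, 1.1]
width: 85.5
gripper_force: 0.0
```

{"name": "drive_tool", "arguments": {
  "motion": [
    {"fingers": 1,"linear": [-0.0263,-0.0227,0],"twist": 0},
    {"fingers": 1,"linear": [-0.0263,-0.0227,0],"twist": 0},
    {"fingers": 1,"linear": [-0.0263,-0.0227,0],"twist": 0},
    {"fingers": 1,"linear": [-0.0263,-0.0227,0],"twist": 0},
    {"fingers": 1,"linear": [-0.0263,-0.0227,0],"twist": 0}
  ]
}}

```text
clock: 10.0
eef_pos: [442.9, -77.8, 178.2]
tool_rot: [3.141, -0.001, 2.375]
force: [0.3, 0.2, -0.1]
width: 85.6
gripper_force: 0.0
```

{"name": "drive_tool", "arguments": {
  "motion": [
    {"fingers": 1,"linear": [0,0,0],"twist": 0.11},
    {"fingers": 1,"linear": [0,0,0],"twist": 0.11},
    {"fingers": 1,"linear": [0,0,0],"twist": 0.11},
    {"fingers": 1,"linear": [0,0,0],"twist": 0.11},
    {"fingers": 1,"linear": [0,0,0],"twist": 0.11}
  ]
}}

```text
clock: 10.42
eef_pos: [443.0, -76.3, 178.0]
tool_rot: [-3.142, -0.001, 1.819]
force: [0.1, 0.1, -0.4]
width: 85.3
gripper_force: 0.0
```

{"name": "drive_tool", "arguments": {
  "motion": [
    {"fingers": 1,"linear": [0,0,0],"twist": 0.11},
    {"fingers": 1,"linear": [0,0,0],"twist": 0.11},
    {"fingers": 1,"linear": [0,0,0],"twist": 0.11},
    {"fingers": 1,"linear": [0,0,0],"twist": 0.11},
    {"fingers": 1,"linear": [0,0,0],"twist": 0.11}
  ]
}}

```text
clock: 10.83
eef_pos: [443.0, -76.0, 178.0]
tool_rot: [-3.141, -0.001, 1.27]
force: [-0.2, -0.3, 0.2]
width: 85.8
gripper_force: 0.0
```

{"name": "drive_tool", "arguments": {
  "motion": [
    {"fingers": 1,"linear": [0,0,0],"twist": 0.11},
    {"fingers": 1,"linear": [0,0,0],"twist": 0.11},
    {"fingers": 1,"linear": [0,0,0],"twist": 0.11},
    {"fingers": 1,"linear": [0,0,0],"twist": 0},
    {"fingers": 1,"linear": [0,0,0],"twist": 0}
  ]
}}

```text
clock: 11.25
eef_pos: [443.0, -76.4, 178.1]
tool_rot: [-3.141, -0.0, 0.947]
force: [-0.1, -0.6, 0.5]
width: 85.4
gripper_force: 0.0
```

```bash
cat >> h.py <<'E'
def top0():
    "first top picture with the top camera's calibration"
    e=shot('top'); e['color']=cv2.imread('pics/top0.png'); return e
E
python3 - <<'E'
from h import *
d=shot('wrist','w7.png'); e=top0()
for k in conts(mask(d['color'],'red',7),500,(150,100,400,350)): print('wr',cv2.boundingRect(k),rect(d,k,32),rect(d,k,40),cv2.minAreaRect(k)); a=k
b=conts(mask(e['color'],'red'),30,(295,240,330,270))[0]
f=lambda k:cv2.minAreaRect(k)[0]
print(tri(d,f(a),e,f(b)).round(1)); go(443,-77,12,.944)
E
```

```text
wr (260, 177, 29, 32) (444.3, -73.0, 30.9, 27.5, 54.4) (445.5, -71.5, 30.1, 26.8, 54.4) ((274.0, 192.5), (31.0, 28.0), 90.0)
[442.5 -77.6  12.3]
shift [-1.000e-04 -0.000e+00  1.661e-01] twist 0.002 now [443.1 -77.  178.1] yaw 0.946 q7 -0.65 w 85.2 F [ 0.1 -0.3 -0.6] t 11.35
```

```bash
python3 - <<'E'
from h import *
d=shot('wrist'); yaw=.946; t=np.array([np.cos(yaw),np.sin(yaw),0]); n=np.array([np.sin(yaw),-np.cos(yaw),0])
p=monitor.read_state()['eef_pos']; k=conts(mask(d['color'],'red',7),500,(150,100,400,350))[0]; x,y,w,h=cv2.boundingRect(k); print(x,y,w,h)
f=cast(d,(x+w/2-.5,y),0)[0]; print('far edge rel TCP along,lat',(f-p)@t,(f-p)@n,'centre',(f-14.5*t).round(1))
for r in range(y,y+h,3): print(r,[d['color'][r,274].tolist()])
E
```

```text
260 176 29 33
far edge rel TCP along,lat 14.311417952807467 -1.2071377299402777 centre [441.9 -76.7   0. ]
176 [[27, 36, 105]]
179 [[39, 45, 208]]
182 [[19, 23, 111]]
185 [[40, 47, 155]]
188 [[51, 60, 70]]
191 [[101, 122, 142]]
194 [[93, 113, 131]]
197 [[66, 78, 91]]
200 [[100, 120, 140]]
203 [[54, 65, 76]]
206 [[103, 123, 143]]
```

{"name": "drive_tool", "arguments": {
  "motion": [
    {"fingers": 1,"linear": [0,-0.001,0.035],"twist": 0},
    {"fingers": 1,"linear": [0,0,0.04],"twist": 0},
    {"fingers": 1,"linear": [0,0,0.04],"twist": 0},
    {"fingers": 1,"linear": [0,0,0.035],"twist": 0},
    {"fingers": 0.8,"linear": [0,0,0.016],"twist": 0}
  ]
}}

```text
clock: 11.82
eef_pos: [440.4, -78.8, 23.9]
tool_rot: [-3.139, 0.008, 0.943]
force: [8.0, 4.3, -1.9]
width: 75.2
gripper_force: 0.0
```

{"name": "drive_tool", "arguments": {
  "motion": [
    {"fingers": 0.4,"linear": [0,0,0],"twist": 0},
    {"fingers": 0.2,"linear": [0,0,0],"twist": 0},
    {"fingers": 0,"linear": [0,0,0],"twist": 0},
    {"fingers": 0,"linear": [0,0,0],"twist": 0},
    {"fingers": 0,"linear": [0,0,0],"twist": 0}
  ]
}}

```text
clock: 12.23
eef_pos: [442.8, -79.5, 27.8]
tool_rot: [3.137, 0.005, 0.942]
force: [-0.8, 1.2, 3.7]
width: 25.3
gripper_force: 58.9
```

{"name": "drive_tool", "arguments": {
  "motion": [
    {"fingers": 0,"linear": [0,0,0],"twist": 0},
    {"fingers": 0,"linear": [0,0,0],"twist": 0}
  ]
}}

```text
clock: 12.4
eef_pos: [442.8, -79.5, 27.8]
tool_rot: [3.137, 0.005, 0.942]
force: [-0.3, 0.4, 8.7]
width: 25.4
gripper_force: 59.4
```

The TCP stopped at 24–28 mm instead of 12, so the grip is on the stepped-in part. I'll reopen, lower and regrip.

{"name": "drive_tool", "arguments": {
  "motion": [
    {"fingers": 0.5,"linear": [0,0,0],"twist": 0},
    {"fingers": 0.8,"linear": [0,0,0],"twist": 0},
    {"fingers": 0.8,"linear": [0,0,0],"twist": 0},
    {"fingers": 0.8,"linear": [0,0,0],"twist": 0}
  ]
}}

```text
clock: 12.73
eef_pos: [442.0, -79.4, 26.5]
tool_rot: [3.139, 0.006, 0.942]
force: [-0.0, -0.4, -0.6]
width: 68.5
gripper_force: 0.0
```

```bash
python3 - <<'E'
from h import *
s=monitor.read_state(); print(s['qpos'].round(2)); go(442.5,-77.5,11,.946)
E
```

```text
[ 0.22  0.74 -0.16  2.21  0.52  0.23 -1.04]
shift [ 0.0019 -0.0007  0.0155] twist -0.004 now [442.  -79.4  26.5] yaw 0.942 q7 -1.04 w 68.5 F [-0.  -0.4 -0.6] t 12.73
```

q6 is at its lower limit (0.23), so the tool can't go lower here. The earlier grip on the upper part was firm at 59 N, so I'll use that and check it after lifting.

{"name": "drive_tool", "arguments": {
  "motion": [
    {"fingers": 0.4,"linear": [0.001,-0.001,0],"twist": 0},
    {"fingers": 0.2,"linear": [0,0,0],"twist": 0},
    {"fingers": 0,"linear": [0,0,0],"twist": 0},
    {"fingers": 0,"linear": [0,0,0],"twist": 0},
    {"fingers": 0,"linear": [0,0,0],"twist": 0}
  ]
}}

```text
clock: 13.15
eef_pos: [441.7, -77.9, 26.6]
tool_rot: [3.14, 0.006, 0.942]
force: [-0.2, 1.1, 4.6]
width: 26.0
gripper_force: 58.8
```

{"name": "drive_tool", "arguments": {
  "motion": [
    {"fingers": 0,"linear": [0,0,0],"twist": 0},
    {"fingers": 0,"linear": [0,0,-0.015],"twist": 0},
    {"fingers": 0,"linear": [0,0,-0.03],"twist": 0},
    {"fingers": 0,"linear": [0,0,-0.035],"twist": 0},
    {"fingers": 0,"linear": [0,0,0],"twist": 0}
  ]
}}

```text
clock: 13.57
eef_pos: [444.5, -77.6, 110.4]
tool_rot: [3.134, 0.002, 0.941]
force: [0.6, -0.2, -2.3]
width: 25.4
gripper_force: 59.6
```

```bash
python3 - <<'E'
from h import *
d=shot('wrist'); e=shot('scene'); p=monitor.read_state()['eef_pos']; go(664.4,-118.5,120,1.115)
u=proj(e,p)[0].astype(int); c=e['color'][u[1]-50:u[1]+50,u[0]-75:u[0]+75]
cv2.imwrite('pics/w8.png',np.hstack([d['color'][140:340,130:430],cv2.resize(c,(300,200))]))
E
```

```text
shift [ 0.098   0.2032 -0.0128] twist -0.174 now [442.5 -77.9 107.2] yaw 0.941 q7 -0.97 w 25.6 F [-0.2 -0.5 -1.8] t 13.67
```

View pics/w8.png

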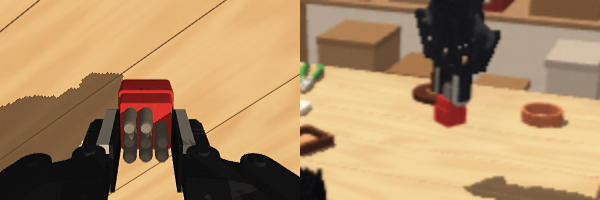

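The small block is held upright and lifted, with its body hanging below the pads.

{"name": "drive_tool", "arguments": {
  "motion": [
    {"fingers": 0,"linear": [-0.0017,0.037,0],"twist": 0},
    {"fingers": 0,"linear": [-0.0017,0.037,0],"twist": 0},
    {"fingers": 0,"linear": [-0.0017,0.037,0],"twist": 0},
    {"fingers": 0,"linear": [-0.0017,0.037,0],"twist": 0},
    {"fingers": 0,"linear": [-0.0017,0.037,0],"twist": 0}
  ]
}}

```text
clock: 14.08
eef_pos: [586.1, -194.5, 104.5]
tool_rot: [-3.14, 0.008, 0.941]
force: [0.1, -0.0, -1.5]
width: 25.6
gripper_force: 59.6
```

{"name": "drive_tool", "arguments": {
  "motion": [
    {"fingers": 0,"linear": [-0.0017,0.037,0],"twist": 0},
    {"fingers": 0,"linear": [0,0,0],"twist": -0.087},
    {"fingers": 0,"linear": [0,0,0],"twist": -0.087},
    {"fingers": 0,"linear": [0,0,0],"twist": 0},
    {"fingers": 0,"linear": [0,0,0],"twist": 0}
  ]
}}

```text
clock: 14.5
eef_pos: [613.9, -216.0, 104.5]
tool_rot: [-3.138, 0.007, 1.114]
force: [0.5, 0.7, -2.1]
width: 25.7
gripper_force: 59.7
```

```bash
python3 - <<'E'
from h import *
d=shot('wrist','w9.png'); e=top0(); go(664.4,-118.5,40,1.115)
for k in conts(mask(d['color'],'walnut'),800): print('wal',cv2.boundingRect(k),rect(d,k,14))
for k in conts(mask(d['color'],'cork'),300): print('cork',cv2.boundingRect(k),rect(d,k,5),cv2.minAreaRect(k))
for k in conts(mask(d['color'],'red',7),800): print('red',cv2.boundingRect(k))
a=[k for k in conts(mask(d['color'],'walnut'),800)]
b=conts(mask(e['color'],'walnut'),100,(300,150,350,190))[0]
for k in a: print(tri(d,cv2.minAreaRect(k)[0],e,cv2.minAreaRect(b)[0]).round(1))
E
```

```text
shift [0.1095 0.0019 0.0656] twist -0.001 now [ 614.4 -215.9  105.6] yaw 1.114 q7 -0.54 w 25.9 F [-0.8  0.1 -1.5] t 14.6
wal (235, 11, 91, 97) (665.0, -118.3, 60.6, 60.5, 63.6)
wal (236, 234, 66, 72) (588.2, -259.4, 66.3, 53.4, 69.8)
wal (247, 331, 68, 28) (561.5, -333.1, 63.9, 29.1, -15.4)
cork (0, 0, 328, 169) (572.1, -93.2, 254.4, 115.6, -26.2) ((163.49996948242188, 83.99998474121094), (326.99993896484375, 167.99996948242188), 0.0)
cork (0, 0, 522, 276) (595.6, -166.2, 455.3, 77.2, -5.7) ((257.0968017578125, 150.5030059814453), (99.29096221923828, 569.873779296875), 68.2228012084961)
cork (349, 264, 211, 93) (732.6, -368.3, 199.9, 86.8, -50.9) ((454.19580078125, 309.2912902832031), (212.3374786376953, 87.86711120605469), 4.134671211242676)
cork (303, 77, 247, 206) (728.9, -271.2, 206.9, 89.7, 12.7) ((440.7768859863281, 201.20407104492188), (104.74842071533203, 277.7104797363281), 53.8483772277832)
cork (252, 149, 143, 73) (652.9, -219.5, 121.0, 29.1, 2.1) ((322.3000183105469, 191.10000610351562), (34.43544387817383, 151.6053924560547), 63.43495178222656)
cork (251, 31, 55, 61) (66
[... 364 characters left out ...]
4.74488067626953)
cork (200, 30, 33, 42) (628.0, -90.8, 26.5, 23.1, 61.5) ((216.0, 50.5), (32.0, 41.0), -0.0)
cork (302, 186, 108, 51) (671.8, -246.4, 92.3, 8.4, -0.5) ((355.1825866699219, 210.6561737060547), (9.56611156463623, 113.52100372314453), 66.09233856201172)
cork (0, 338, 87, 55) (336.3, -252.9, 117.5, 17.2, 8.1) ((39.85727310180664, 359.13385009765625), (16.695781707763672, 100.45470428466797), 57.14427947998047)
cork (174, 254, 59, 49) (529.7, -246.5, 67.0, 19.5, 16.9) ((206.0055389404297, 277.3950500488281), (21.109554290771484, 68.60604858398438), 48.012786865234375)
red (502, 0, 58, 192)
red (248, 220, 56, 69)
[ 664.6 -118.    13.9]
[ 628.1 -108.6  269.4]
[ 628.7 -105.8  271.4]
```

View pics/w9.png

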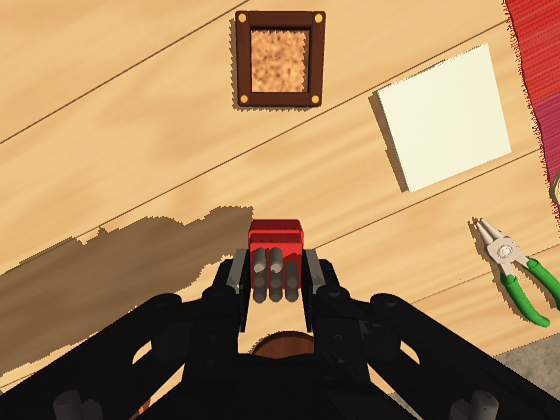

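The wrist view shows the small holder at (280,60), the pad at (445,120) well to the right, and the held block centred at column 276. Two views put the rim at 13.9 mm.

{"name": "drive_tool", "arguments": {
  "motion": [
    {"fingers": 0,"linear": [0.0367,0.0007,0],"twist": 0},
    {"fingers": 0,"linear": [0.0367,0.0007,0],"twist": 0},
    {"fingers": 0,"linear": [0.0367,0.0007,0.02],"twist": 0},
    {"fingers": 0,"linear": [0,0,0.02],"twist": 0},
    {"fingers": 0,"linear": [0,0,0],"twist": 0}
  ]
}}

```text
clock: 15.02
eef_pos: [663.5, -113.8, 62.5]
tool_rot: [-3.136, 0.007, 1.121]
force: [-0.6, -1.4, -2.8]
width: 25.9
gripper_force: 59.7
```

{"name": "drive_tool", "arguments": {
  "motion": [
    {"fingers": 0,"linear": [0,0,0.005],"twist": 0},
    {"fingers": 0,"linear": [0,0,0],"twist": 0}
  ]
}}

```text
clock: 15.18
eef_pos: [664.7, -120.3, 60.7]
tool_rot: [3.141, 0.008, 1.114]
force: [0.5, 0.1, -1.3]
width: 25.5
gripper_force: 59.7
```

```bash
python3 - <<'E'
from h import *
d=shot('wrist'); go(664.8,-118,32,1.113); s=monitor.read_state(); p=s['eef_pos']; yaw=s['tool_rot'][2]; t=np.array([np.cos(yaw),np.sin(yaw),0]); n=np.array([np.sin(yaw),-np.cos(yaw),0])
for k in conts(mask(d['color'],'red',7),500,(200,150,350,330)): x,y,w,h=cv2.boundingRect(k); f=cast(d,(x+w/2-.5,y),p[2]-27)[0]; print('block centre rel TCP',(f-p)@t-14.5,(f-p)@n)
m=mask(d['color'],'walnut')
for r in (170,185,200):
    c=np.flatnonzero(m[r,150:420])+150; P=cast(d,[(c.min(),r),(c.max(),r)],14)-p; print(r,c.min(),c.max(),'lat',(P@n).round(1),'along',(P@t).round(1))
c=np.flatnonzero(m[:,278]); print(c[:60:4],((cast(d,(278,c.min()),14)-p)@t).round(1),'expect 30.5')
E
```

```text
shift [ 0.0023 -0.0014  0.0294] twist 0.0 now [ 665.1 -120.7   61.4] yaw 1.113 q7 -0.7 w 25.9 F [ 0.9 -0.4 -0.5] t 15.23
block centre rel TCP 1.728413921267844 0.02338811964058206
170 227 227 lat [-30.2 -30.2] along [41.4 41.4]
185 197 321 lat [-49.5  28.7] along [31.9 32. ]
200 167 321 lat [-69.5  29.2] along [22.  22.2]
[180 184 188 192 196 250 254 258 262 273 277 281 285 289 293] [35.2] expect 30.5
```

{"name": "drive_tool", "arguments": {
  "motion": [
    {"fingers": 0,"linear": [0.001,-0.0014,0.008],"twist": 0},
    {"fingers": 0,"linear": [0,0,0.01],"twist": 0},
    {"fingers": 0,"linear": [0,0,0.008],"twist": 0},
    {"fingers": 0,"linear": [0,0,0],"twist": 0},
    {"fingers": 0,"linear": [0,0,0],"twist": 0}
  ]
}}

```text
clock: 15.65
eef_pos: [663.7, -117.7, 34.1]
tool_rot: [-3.141, 0.007, 1.115]
force: [0.3, 0.7, -0.8]
width: 25.6
gripper_force: 59.7
```

{"name": "drive_tool", "arguments": {
  "motion": [
    {"fingers": 0,"linear": [0,0,0.001],"twist": 0},
    {"fingers": 0,"linear": [0,0,0],"twist": 0},
    {"fingers": 0,"linear": [0,0,0],"twist": 0}
  ]
}}

```text
clock: 15.9
eef_pos: [664.8, -117.5, 34.4]
tool_rot: [3.14, 0.006, 1.116]
force: [1.1, -0.7, -1.6]
width: 25.9
gripper_force: 59.7
```

{"name": "drive_tool", "arguments": {
  "motion": [
    {"fingers": 0,"linear": [0,0,0.0015],"twist": 0},
    {"fingers": 0,"linear": [0,0,0.0005],"twist": 0},
    {"fingers": 0,"linear": [0,0,0],"twist": 0},
    {"fingers": 0,"linear": [0,0,0],"twist": 0}
  ]
}}

```text
clock: 16.23
eef_pos: [664.5, -117.5, 32.1]
tool_rot: [3.141, 0.006, 1.116]
force: [-1.1, -0.7, -1.4]
width: 25.5
gripper_force: 59.7
```

{"name": "drive_tool", "arguments": {
  "motion": [
    {"fingers": 0,"linear": [0,0,0.001],"twist": 0},
    {"fingers": 0,"linear": [0,0,0],"twist": 0},
    {"fingers": 0,"linear": [0,0,0],"twist": 0}
  ]
}}

```text
clock: 16.48
eef_pos: [664.7, -117.5, 31.7]
tool_rot: [3.141, 0.006, 1.116]
force: [-0.9, -0.9, 5.0]
width: 25.9
gripper_force: 60.3
```

{"name": "drive_tool", "arguments": {
  "motion": [
    {"fingers": 0.5,"linear": [0,0,0],"twist": 0},
    {"fingers": 0.6,"linear": [0,0,0],"twist": 0},
    {"fingers": 0.6,"linear": [0,0,0],"twist": 0},
    {"fingers": 0.6,"linear": [0,0,0],"twist": 0},
    {"fingers": 0.6,"linear": [0,0,-0.02],"twist": 0}
  ]
}}

```text
clock: 16.9
eef_pos: [661.5, -117.3, 47.5]
tool_rot: [-3.135, 0.009, 1.116]
force: [-0.9, 1.2, -0.4]
width: 51.2
gripper_force: 0.0
```

{"name": "drive_tool", "arguments": {
  "motion": [
    {"fingers": 0.8,"linear": [0,0,-0.04],"twist": 0},
    {"fingers": 1,"linear": [0,0,-0.04],"twist": 0},
    {"fingers": 1,"linear": [0,0,-0.04],"twist": 0},
    {"fingers": 1,"linear": [0,0,0],"twist": 0},
    {"fingers": 1,"linear": [0,0,0],"twist": 0}
  ]
}}

```text
clock: 17.32
eef_pos: [666.8, -116.7, 174.2]
tool_rot: [3.135, 0.004, 1.115]
force: [-1.3, -0.2, 0.1]
width: 85.4
gripper_force: 0.0
```

```bash
python3 - <<'E'
from h import *
d=shot('wrist'); e=top0()
c=conts(mask(e['color'],'grey'),60,(215,225,260,268)); h=cv2.cvtColor(e['color'],cv2.COLOR_BGR2HSV)
print(h[245,236],h[238,231],h[252,241],h[245,215])
m=((h[...,1]<80)&(h[...,2]>50)).astype(np.uint8)*255
for k in conts(m,60,(215,225,260,268)): print('steel',cv2.boundingRect(k),rect(e,k,30))
cv2.imwrite('pics/w10.png',np.hstack([d['color'][130:330,130:430],cv2.resize(e['color'][220:270,205:280],(300,200))]))
go(470,118,180)
E
```

```text
[ 17  58 155] [ 17  59 176] [ 18  59 172] [ 17 116 214]
steel (223, 232, 27, 26) (463.5, 120.5, 59.8, 58.9, -77.8)
shift [ 0.1256 -0.2776 -0.0097] twist 0 now [ 664.1 -116.9  170.3] yaw 1.116 q7 -0.64 w 85.6 F [-0.7 -0.3 -0.4] t 17.42
```

View pics/w10.png

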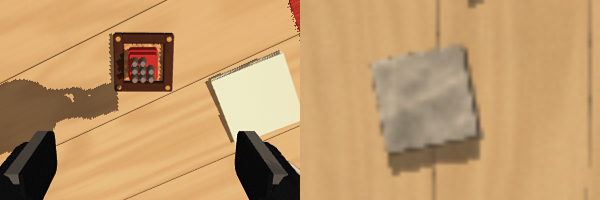

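The small block is inside its pocket and the pad is undisturbed. Next is the steel block, at about (463.5, 120.5).

{"name": "drive_tool", "arguments": {
  "motion": [
    {"fingers": 1,"linear": [0.0157,-0.0355,-0.005],"twist": 0},
    {"fingers": 1,"linear": [0.0157,-0.0355,-0.005],"twist": 0},
    {"fingers": 1,"linear": [0.0157,-0.0355,0],"twist": 0},
    {"fingers": 1,"linear": [0.0157,-0.0355,0],"twist": 0},
    {"fingers": 1,"linear": [0.0157,-0.0355,0],"twist": 0}
  ]
}}

```text
clock: 17.83
eef_pos: [537.2, 32.7, 178.7]
tool_rot: [-3.139, 0.008, 1.115]
force: [0.2, 0.9, -0.3]
width: 85.5
gripper_force: 0.0
```

{"name": "drive_tool", "arguments": {
  "motion": [
    {"fingers": 1,"linear": [0.0157,-0.0355,0],"twist": 0},
    {"fingers": 1,"linear": [0.0157,-0.0355,0],"twist": 0},
    {"fingers": 1,"linear": [0.0157,-0.0355,0],"twist": 0},
    {"fingers": 1,"linear": [0,0,0],"twist": -0.111},
    {"fingers": 1,"linear": [0,0,0],"twist": -0.111}
  ]
}}

```text
clock: 18.25
eef_pos: [462.1, 123.3, 179.0]
tool_rot: [-3.137, 0.008, 1.349]
force: [0.8, -0.6, -0.8]
width: 85.2
gripper_force: 0.0
```

{"name": "drive_tool", "arguments": {
  "motion": [
    {"fingers": 1,"linear": [0,0,0],"twist": -0.111},
    {"fingers": 1,"linear": [0,0,0],"twist": -0.111},
    {"fingers": 1,"linear": [0,0,0],"twist": -0.111},
    {"fingers": 1,"linear": [0,0,0],"twist": -0.111},
    {"fingers": 1,"linear": [0,0,0],"twist": 0}
  ]
}}

```text
clock: 18.67
eef_pos: [463.8, 120.6, 178.5]
tool_rot: [-3.134, 0.005, 1.784]
force: [0.2, 0.2, -0.0]
width: 85.1
gripper_force: 0.0
```

{"name": "drive_tool", "arguments": {
  "motion": [
    {"fingers": 1,"linear": [0,0,0],"twist": 0},
    {"fingers": 1,"linear": [0,0,0],"twist": 0}
  ]
}}

```text
clock: 18.83
eef_pos: [464.4, 120.8, 179.3]
tool_rot: [-3.136, 0.005, 1.779]
force: [-0.2, -0.7, 0.3]
width: 85.5
gripper_force: 0.0
```

```bash
python3 - <<'E'
from h import *
d=shot('wrist','w11.png'); e=top0(); s=monitor.read_state(); p=s['eef_pos']; yaw=s['tool_rot'][2]; t=np.array([np.cos(yaw),np.sin(yaw),0]); n=np.array([np.sin(yaw),-np.cos(yaw),0])
print(s['qpos'].round(2)); go(463.5,120.5,6,1.784)
f=lambda im,s:((lambda h:((h[...,1]<s)&(h[...,2]>50)).astype(np.uint8)*255)(cv2.cvtColor(im,cv2.COLOR_BGR2HSV)))
for k in conts(cv2.morphologyEx(f(d['color'],80),cv2.MORPH_OPEN,np.ones((5,5))),800,(190,80,365,330)):
    print(cv2.boundingRect(k),cv2.minAreaRect(k),rect(d,k,30)); x,y,w,h=cv2.boundingRect(k)
    b=conts(f(e['color'],80),60,(215,225,260,268))[0]; print('tri',tri(d,cv2.minAreaRect(k)[0],e,cv2.minAreaRect(b)[0]).round(1))
    A=cast(d,(x+w/2,y),0)[0]-p; B=cast(d,(x+w/2,y+h),30)[0]-p; L=cast(d,(x,y+h-10),30)[0]-p; R=cast(d,(x+w,y+h-10),30)[0]-p
    print('far(z0),near(z30) along',A@t,B@t,'L,R lat',L@n,R@n)
E
```

```text
[ 0.15  0.54 -0.68  2.02  0.5   0.75 -0.62]
shift [-0.0002 -0.0013  0.1738] twist -0.004 now [464.7 120.9 179.8] yaw 1.78 q7 -0.62 w 85.4 F [-0.5 -0.5 -0. ] t 18.93
(245, 158, 62, 62) ((275.5, 188.5), (61.0, 61.0), 90.0) (462.9, 125.5, 61.2, 59.0, -77.9)
tri [463.8 122.4  12.6]
far(z0),near(z30) along 31.54142465210085 -26.844218559659975 L,R lat -31.27412803208708 30.699028968575877
```

{"name": "drive_tool", "arguments": {
  "motion": [
    {"fingers": 1,"linear": [0.002,0,0.03],"twist": 0},
    {"fingers": 1,"linear": [0,0,0.035],"twist": 0},
    {"fingers": 1,"linear": [0,0,0.035],"twist": 0},
    {"fingers": 1,"linear": [0,0,0.03],"twist": 0},
    {"fingers": 1,"linear": [0,0,0.025],"twist": 0}
  ]
}}

```text
clock: 19.35
eef_pos: [463.5, 121.8, 23.2]
tool_rot: [-3.137, 0.006, 1.78]
force: [-0.0, 0.4, 0.3]
width: 85.5
gripper_force: 0.0
```

{"name": "drive_tool", "arguments": {
  "motion": [
    {"fingers": 1,"linear": [0,0,0.015],"twist": 0},
    {"fingers": 1,"linear": [0,0,0.003],"twist": 0},
    {"fingers": 1,"linear": [0,0,0],"twist": 0}
  ]
}}

```text
clock: 19.6
eef_pos: [463.6, 122.1, 6.4]
tool_rot: [-3.136, 0.006, 1.782]
force: [0.1, -0.1, -0.8]
width: 85.6
gripper_force: 0.0
```

```bash
python3 - <<'E'
from h import *
print(monitor.read_state()['qpos'].round(2)); go(464,122.5,6,1.784)
E
```

```text
[-0.09  0.81 -0.35  2.13  0.83  0.35 -0.92]
shift [0.0003 0.0005 0.0004] twist -0.002 now [463.6 122.1   6.4] yaw 1.782 q7 -0.92 w 85.6 F [ 0.1 -0.1 -0.8] t 19.6
```

Reached 6.4 mm. Closing the gripper, then lifting.

{"name": "drive_tool", "arguments": {
  "motion": [
    {"fingers": 0.75,"linear": [0,0,0],"twist": 0},
    {"fingers": 0.65,"linear": [0,0,0],"twist": 0},
    {"fingers": 0.3,"linear": [0,0,0],"twist": 0},
    {"fingers": 0,"linear": [0,0,0],"twist": 0},
    {"fingers": 0,"linear": [0,0,0],"twist": 0}
  ]
}}

```text
clock: 20.02
eef_pos: [464.4, 122.0, 8.6]
tool_rot: [-3.14, 0.005, 1.781]
force: [-1.8, 0.6, 5.6]
width: 58.7
gripper_force: 64.7
```

{"name": "drive_tool", "arguments": {
  "motion": [
    {"fingers": 0,"linear": [0,0,0],"twist": 0},
    {"fingers": 0,"linear": [0,0,0],"twist": 0},
    {"fingers": 0,"linear": [0,0,0],"twist": 0}
  ]
}}

```text
clock: 20.27
eef_pos: [464.4, 122.0, 8.5]
tool_rot: [-3.14, 0.005, 1.781]
force: [-1.8, 0.1, 5.7]
width: 58.6
gripper_force: 64.7
```

{"name": "drive_tool", "arguments": {
  "motion": [
    {"fingers": 0,"linear": [0,0,-0.01],"twist": 0},
    {"fingers": 0,"linear": [0,0,-0.02],"twist": 0},
    {"fingers": 0,"linear": [0,0,-0.03],"twist": 0},
    {"fingers": 0,"linear": [0,0,-0.03],"twist": 0},
    {"fingers": 0,"linear": [0,0,0],"twist": 0}
  ]
}}

```text
clock: 20.68
eef_pos: [467.0, 123.5, 101.7]
tool_rot: [3.137, 0.004, 1.781]
force: [0.8, 0.2, -7.1]
width: 58.5
gripper_force: 69.1
```

```bash
python3 - <<'E'
from h import *
go(546.5,391.5,100,1.471)
E
```

```text
shift [0.2456 0.1336 0.0017] twist 0.31 now [467.  123.5 101.7] yaw 1.781 q7 -0.77 w 58.5 F [ 0.8  0.2 -7.1] t 20.68
```

{"name": "drive_tool", "arguments": {
  "motion": [
    {"fingers": 0,"linear": [0.0243,0.0188,0],"twist": 0},
    {"fingers": 0,"linear": [0.0243,0.0188,0],"twist": 0},
    {"fingers": 0,"linear": [0.0243,0.0188,0],"twist": 0},
    {"fingers": 0,"linear": [0.0243,0.0188,0],"twist": 0},
    {"fingers": 0,"linear": [0.0243,0.0188,0],"twist": 0}
  ]
}}

```text
clock: 21.1
eef_pos: [530.8, 261.0, 95.1]
tool_rot: [-3.137, 0.007, 1.781]
force: [0.6, 0.1, -6.4]
width: 58.6
gripper_force: 69.0
```

{"name": "drive_tool", "arguments": {
  "motion": [
    {"fingers": 0,"linear": [0,0,0],"twist": 0.103},
    {"fingers": 0,"linear": [0,0,0],"twist": 0.103},
    {"fingers": 0,"linear": [0,0,0],"twist": 0.103},
    {"fingers": 0,"linear": [0,0,0],"twist": 0},
    {"fingers": 0,"linear": [0,0,0],"twist": 0}
  ]
}}

```text
clock: 21.52
eef_pos: [530.3, 260.1, 95.2]
tool_rot: [-3.139, 0.008, 1.475]
force: [-0.3, 0.7, -7.8]
width: 58.1
gripper_force: 69.2
```

```bash
python3 - <<'E'
from h import *
d=shot('wrist','w12.png'); e=top0(); go(546.5,391.5,14,1.471)
b=conts(mask(e['color'],'walnut'),100,(105,185,165,240))[0]
for k in conts(mask(d['color'],'walnut'),1500): print('wal',cv2.boundingRect(k),rect(d,k,14),tri(d,cv2.minAreaRect(k)[0],e,cv2.minAreaRect(b)[0]).round(1))
for k in conts(mask(d['color'],'cork'),1000): print('cork',cv2.boundingRect(k),rect(d,k,5))
h=cv2.cvtColor(d['color'],cv2.COLOR_BGR2HSV); m=((h[...,1]<80)&(h[...,2]>50)).astype(np.uint8)*255
s=monitor.read_state(); p=s['eef_pos']; yaw=s['tool_rot'][2]; t=np.array([np.cos(yaw),np.sin(yaw),0]); n=np.array([np.sin(yaw),-np.cos(yaw),0])
for k in conts(cv2.morphologyEx(m,cv2.MORPH_OPEN,np.ones((5,5))),800,(150,100,400,330)):
    x,y,w,hh=cv2.boundingRect(k); A=cast(d,(x+w/2,y),p[2]-8.5)[0]-p; print('steel',x,y,w,hh,cv2.minAreaRect(k)[2],'far',A@t,A@n)
E
```

```text
shift [0.132  0.0033 0.0816] twist 0.004 now [530.5 260.4  95.6] yaw 1.475 q7 -1.07 w 58.2 F [-1.4  0.6 -6.8] t 21.62
wal (206, 233, 138, 105) (524.5, 195.6, 112.8, 97.9, -7.0) [529.8 323.3 218.1]
wal (0, 73, 124, 159) (360.6, 315.0, 96.3, 83.4, -44.3) [525.7 326.  219.7]
wal (211, 0, 144, 95) (544.5, 374.9, 93.3, 55.7, -5.4) [539.3 360.6 100.9]
wal (205, 203, 139, 28) (528.5, 263.1, 107.7, 21.0, -1.0) [530.3 325.9 209.7]
cork (228, 0, 109, 79) (546.4, 381.8, 71.9, 47.4, -5.4)
cork (0, 49, 213, 73) (421.6, 364.4, 148.0, 40.6, 0.1)
cork (2, 0, 169, 34) (419.0, 408.1, 111.0, 19.3, -5.4)
cork (352, 7, 208, 39) (663.9, 380.0, 139.7, 19.0, -3.1)
cork (346, 178, 214, 55) (669.9, 250.3, 168.4, 33.0, 3.3)
cork (350, 44, 210, 36) (663.7, 355.5, 143.6, 11.3, 0.9)
steel 182 203 188 127 90.0 far 30.499959204018314 0.35508619216543735
```

{"name": "drive_tool", "arguments": {
  "motion": [
    {"fingers": 0,"linear": [0.0332,0.0008,0],"twist": 0},
    {"fingers": 0,"linear": [0.0332,0.0008,0],"twist": 0},
    {"fingers": 0,"linear": [0.0332,0.0008,0],"twist": 0},
    {"fingers": 0,"linear": [0.0332,0.0008,0.02],"twist": 0},
    {"fingers": 0,"linear": [0,0,0.03],"twist": 0}
  ]
}}

```text
clock: 22.03
eef_pos: [547.9, 406.4, 49.1]
tool_rot: [3.138, -0.013, 1.48]
force: [-0.1, 4.9, -6.1]
width: 58.7
gripper_force: 69.3
```

{"name": "drive_tool", "arguments": {
  "motion": [
    {"fingers": 0,"linear": [0,0,0],"twist": 0},
    {"fingers": 0,"linear": [0,0,0],"twist": 0},
    {"fingers": 0,"linear": [0,0,0],"twist": 0}
  ]
}}

```text
clock: 22.28
eef_pos: [547.6, 391.5, 45.4]
tool_rot: [-3.14, 0.007, 1.472]
force: [0.1, 0.3, -7.0]
width: 58.4
gripper_force: 69.7
```

```bash
python3 - <<'E'
from h import *
d=shot('wrist','w13.png'); go(546.3,392.3,14,1.477); s=monitor.read_state(); p=s['eef_pos']; yaw=s['tool_rot'][2]; t=np.array([np.cos(yaw),np.sin(yaw),0]); n=np.array([np.sin(yaw),-np.cos(yaw),0])
m=mask(d['color'],'walnut'); g=mask(d['color'],'cork')
for r in (165,175,185,195):
    c=np.flatnonzero(m[r,150:420])+150; b=np.flatnonzero(np.diff(np.r_[0,m[r].astype(int),0]));b=b[(b>150)&(b<420)]
    print(r,b,((cast(d,[(x,r) for x in b],14)-p)@n).round(1))
for x in (250,275,300):
    b=np.flatnonzero(np.diff(np.r_[0,m[:,x].astype(int),0])); b=b[(b>80)&(b<230)]; print(x,b,'z14',((cast(d,[(x,r) for r in b],14)-p)@t).round(1),'z0',((cast(d,[(x,r) for r in b],0)-p)@t).round(1))
E
```

```text
shift [ 0.0001 -0.002   0.0324] twist -0.005 now [548.3 392.   46.4] yaw 1.472 q7 -1.19 w 58.4 F [-0.   0.5 -6.7] t 22.33
165 [196 355] [-45.6  44.9]
175 [197 201 207 213 340 344 351 354] [-45.4 -43.1 -39.7 -36.2  36.7  39.   43.1  44.8]
185 [197 200 209 217 335 341 350 353] [-45.9 -44.1 -38.9 -34.3  34.2  37.7  42.9  44.7]
195 [198 218 261 264 334 340 350 353] [-45.7 -34.   -8.8  -7.   34.   37.5  43.4  45.1]
250 [161 166 177 179 204 221] z14 [48.5 45.6 39.3 38.1 23.1 12.5] z0 [46.5 43.4 36.6 35.3 19.1  7.6]
275 [160 166 178 179 204 221] z14 [49.1 45.6 38.7 38.1 23.1 12.5] z0 [47.1 43.5 36.  35.3 19.1  7.6]
300 [161 166 178 179 204 221] z14 [48.5 45.7 38.7 38.2 23.2 12.5] z0 [46.6 43.5 36.  35.4 19.2  7.7]
```

{"name": "drive_tool", "arguments": {
  "motion": [
    {"fingers": 0,"linear": [0,0,0.012],"twist": 0},
    {"fingers": 0,"linear": [0,0,0.012],"twist": 0},
    {"fingers": 0,"linear": [0,0,0.006],"twist": 0},
    {"fingers": 0,"linear": [0,0,0],"twist": 0},
    {"fingers": 0,"linear": [0,0,0],"twist": 0}
  ]
}}

```text
clock: 22.75
eef_pos: [546.7, 392.0, 14.7]
tool_rot: [-3.139, 0.007, 1.472]
force: [-0.9, -0.1, -7.3]
width: 58.8
gripper_force: 69.6
```

{"name": "drive_tool", "arguments": {
  "motion": [
    {"fingers": 0,"linear": [0,0,0.001],"twist": 0},
    {"fingers": 0,"linear": [0,0,0],"twist": 0}
  ]
}}

```text
clock: 22.92
eef_pos: [546.7, 392.3, 14.0]
tool_rot: [-3.14, 0.006, 1.473]
force: [0.4, 0.5, -7.1]
width: 58.7
gripper_force: 69.6
```

{"name": "drive_tool", "arguments": {
  "motion": [
    {"fingers": 0,"linear": [0,0,0.0012],"twist": 0},
    {"fingers": 0,"linear": [0,0,0],"twist": 0},
    {"fingers": 0,"linear": [0,0,0],"twist": 0}
  ]
}}

```text
clock: 23.17
eef_pos: [546.8, 392.4, 13.7]
tool_rot: [-3.14, 0.006, 1.473]
force: [-1.4, -1.3, -0.3]
width: 58.6
gripper_force: 70.4
```

{"name": "drive_tool", "arguments": {
  "motion": [
    {"fingers": 0.85,"linear": [0,0,0],"twist": 0},
    {"fingers": 0.9,"linear": [0,0,0],"twist": 0},
    {"fingers": 0.9,"linear": [0,0,0],"twist": 0},
    {"fingers": 0.9,"linear": [0,0,0],"twist": 0},
    {"fingers": 0.9,"linear": [0,0,-0.02],"twist": 0}
  ]
}}

```text
clock: 23.58
eef_pos: [545.1, 390.7, 30.0]
tool_rot: [-3.136, 0.011, 1.473]
force: [0.2, -0.6, -1.2]
width: 76.8
gripper_force: 0.0
```

{"name": "drive_tool", "arguments": {
  "motion": [
    {"fingers": 1,"linear": [0,0,-0.03],"twist": 0},
    {"fingers": 1,"linear": [0,0,-0.035],"twist": 0},
    {"fingers": 1,"linear": [0,0,-0.035],"twist": 0},
    {"fingers": 1,"linear": [0,0,-0.035],"twist": 0},
    {"fingers": 1,"linear": [0,0,0],"twist": 0}
  ]
}}

```text
clock: 24.0
eef_pos: [550.5, 397.2, 176.4]
tool_rot: [3.134, -0.004, 1.472]
force: [0.6, 1.0, 0.2]
width: 85.5
gripper_force: 0.0
```

```bash
python3 - <<'E'
from h import *
d=shot('wrist','w14.png'); go(380,-331,165,.85)
for k in conts(mask(d['color'],'walnut'),1500,(150,80,400,330)): print('wal',cv2.boundingRect(k),rect(d,k,14))
h=cv2.cvtColor(d['color'],cv2.COLOR_BGR2HSV); m=((h[...,1]<80)&(h[...,2]>50)).astype(np.uint8)*255
for k in conts(cv2.morphologyEx(m,cv2.MORPH_OPEN,np.ones((5,5))),800,(190,80,365,330)): print('steel',cv2.boundingRect(k),rect(d,k,35),cv2.minAreaRect(k)[2])
E
```

```text
shift [-0.7399 -0.0971  0.0081] twist 0.622 now [549.4 395.8 173.1] yaw 1.472 q7 -1.12 w 85.5 F [ 0.4  0.6 -0.9] t 24.05
wal (226, 151, 92, 86) (546.3, 395.0, 93.8, 89.9, -5.8)
steel (190, 80, 164, 48) (555.5, 482.4, 144.0, 39.1, -5.5) 0.0
steel (240, 168, 63, 63) (547.5, 395.3, 61.6, 58.9, 84.4) 90.0
```

{"name": "drive_tool", "arguments": {
  "motion": [
    {"fingers": 1,"linear": [-0.037,-0.0049,0],"twist": 0},
    {"fingers": 1,"linear": [-0.037,-0.0049,0],"twist": 0},
    {"fingers": 1,"linear": [-0.037,-0.0049,0],"twist": 0},
    {"fingers": 1,"linear": [-0.037,-0.0049,0],"twist": 0},
    {"fingers": 1,"linear": [-0.037,-0.0049,0],"twist": 0}
  ]
}}

```text
clock: 24.47
eef_pos: [503.5, 209.6, 168.3]
tool_rot: [-3.139, 0.007, 1.473]
force: [0.3, -0.2, -0.4]
width: 85.6
gripper_force: 0.0
```

{"name": "drive_tool", "arguments": {
  "motion": [
    {"fingers": 1,"linear": [-0.037,-0.0049,0],"twist": 0},
    {"fingers": 1,"linear": [-0.037,-0.0049,0],"twist": 0},
    {"fingers": 1,"linear": [-0.037,-0.0049,0],"twist": 0},
    {"fingers": 1,"linear": [-0.037,-0.0049,0],"twist": 0},
    {"fingers": 1,"linear": [-0.037,-0.0049,0],"twist": 0}
  ]
}}

```text
clock: 24.88
eef_pos: [461.0, 28.1, 169.8]
tool_rot: [-3.139, 0.006, 1.473]
force: [0.9, -0.1, 0.3]
width: 85.4
gripper_force: 0.0
```

{"name": "drive_tool", "arguments": {
  "motion": [
    {"fingers": 1,"linear": [-0.037,-0.0049,0],"twist": 0},
    {"fingers": 1,"linear": [-0.037,-0.0049,0],"twist": 0},
    {"fingers": 1,"linear": [-0.037,-0.0049,0],"twist": 0},
    {"fingers": 1,"linear": [-0.037,-0.0049,0],"twist": 0},
    {"fingers": 1,"linear": [-0.037,-0.0049,0],"twist": 0}
  ]
}}

```text
clock: 25.3
eef_pos: [418.5, -153.4, 171.1]
tool_rot: [-3.139, 0.006, 1.473]
force: [0.2, 0.7, -0.1]
width: 85.9
gripper_force: 0.0
```

{"name": "drive_tool", "arguments": {
  "motion": [
    {"fingers": 1,"linear": [-0.037,-0.0049,0],"twist": 0},
    {"fingers": 1,"linear": [-0.037,-0.0049,0],"twist": 0},
    {"fingers": 1,"linear": [-0.037,-0.0049,0],"twist": 0},
    {"fingers": 1,"linear": [-0.037,-0.0049,0],"twist": 0},
    {"fingers": 1,"linear": [-0.037,-0.0049,0],"twist": 0}
  ]
}}

```text
clock: 25.72
eef_pos: [375.9, -335.1, 172.1]
tool_rot: [-3.139, 0.005, 1.472]
force: [1.2, -0.2, 0.6]
width: 85.1
gripper_force: 0.0
```

{"name": "drive_tool", "arguments": {
  "motion": [
    {"fingers": 1,"linear": [0,0,0],"twist": 0.104},
    {"fingers": 1,"linear": [0,0,0],"twist": 0.104},
    {"fingers": 1,"linear": [0,0,0],"twist": 0.104},
    {"fingers": 1,"linear": [0,0,0],"twist": 0.104},
    {"fingers": 1,"linear": [0,0,0],"twist": 0.104}
  ]
}}

```text
clock: 26.13
eef_pos: [376.6, -333.4, 172.0]
tool_rot: [3.141, 0.006, 0.947]
force: [-0.8, -0.7, 0.3]
width: 85.1
gripper_force: 0.0
```

{"name": "drive_tool", "arguments": {
  "motion": [
    {"fingers": 1,"linear": [0,0,0],"twist": 0.1},
    {"fingers": 1,"linear": [0,0,0],"twist": 0},
    {"fingers": 1,"linear": [0,0,0],"twist": 0}
  ]
}}

```text
clock: 26.38
eef_pos: [376.9, -333.3, 172.3]
tool_rot: [3.14, 0.006, 0.856]
force: [0.6, 0.2, 0.6]
width: 85.5
gripper_force: 0.0
```

```bash
python3 - <<'E'
from h import *
d=shot('wrist','w15.png'); e=top0(); go(380,-331,10); print(monitor.read_state()['qpos'].round(2))
b=conts(mask(e['color'],'copper'),100,(390,260,430,300))[0]
for k in conts(mask(d['color'],'copper'),400,(130,60,420,340)): print('cop',cv2.boundingRect(k),rect(d,k,9),rect(d,k,18),rect(d,k,0),'tri',tri(d,cv2.minAreaRect(k)[0],e,cv2.minAreaRect(b)[0]).round(1))
E
```

```text
shift [0.0037 0.0007 0.1625] twist 0 now [ 377.  -333.4  172.5] yaw 0.855 q7 -0.4 w 85.7 F [ 0.  -0.5  0.4] t 26.48
[ 0.96  0.53 -0.43  1.98  0.34  0.7  -0.4 ]
cop (245, 156, 60, 60) (379.4, -329.1, 60.8, 60.7, -8.1) (380.8, -327.6, 59.0, 58.9, -8.1) (378.1, -330.6, 62.6, 62.5, -8.1) tri [ 381.  -327.5   21.9]
cop (401, 68, 16, 63) (529.5, -348.8, 55.3, 13.4, 51.3) (526.5, -346.7, 53.6, 13.0, 51.3) (532.6, -350.8, 56.9, 13.8, 51.3) tri [ 395.3 -240.7  396.4]
```

{"name": "drive_tool", "arguments": {
  "motion": [
    {"fingers": 1,"linear": [0.005,-0.0005,0.03],"twist": 0},
    {"fingers": 1,"linear": [0,0,0.035],"twist": 0},
    {"fingers": 1,"linear": [0,0,0.035],"twist": 0},
    {"fingers": 1,"linear": [0,0,0.03],"twist": 0},
    {"fingers": 1,"linear": [0,0,0.025],"twist": 0}
  ]
}}

```text
clock: 26.9
eef_pos: [379.0, -329.8, 15.6]
tool_rot: [3.141, 0.006, 0.854]
force: [-0.5, 0.3, -0.3]
width: 85.3
gripper_force: 0.0
```

{"name": "drive_tool", "arguments": {
  "motion": [
    {"fingers": 1,"linear": [0,0,0.01],"twist": 0},
    {"fingers": 1,"linear": [0,0,0.004],"twist": 0},
    {"fingers": 1,"linear": [0,0,0],"twist": 0}
  ]
}}

```text
clock: 27.15
eef_pos: [379.7, -330.2, 3.5]
tool_rot: [3.14, 0.006, 0.853]
force: [0.2, -0.1, 0.3]
width: 85.3
gripper_force: 0.0
```

```bash
python3 - <<'E'
from h import *
print(monitor.read_state()['qpos'].round(2)); go(379.8,-329.3,3)
E
```

```text
[ 0.79  0.81 -0.21  2.07  0.54  0.31 -0.58]
shift [ 0.0008 -0.0005  0.0005] twist 0 now [ 379.7 -330.2    3.5] yaw 0.853 q7 -0.58 w 85.3 F [ 0.2 -0.1  0.3] t 27.15
```

{"name": "drive_tool", "arguments": {
  "motion": [
    {"fingers": 0.75,"linear": [0.001,0,0],"twist": 0},
    {"fingers": 0.65,"linear": [0,0,0],"twist": 0},
    {"fingers": 0.3,"linear": [0,0,0],"twist": 0},
    {"fingers": 0,"linear": [0,0,0],"twist": 0},
    {"fingers": 0,"linear": [0,0,0],"twist": 0}
  ]
}}

```text
clock: 27.57
eef_pos: [381.3, -330.2, 6.2]
tool_rot: [3.136, 0.006, 0.852]
force: [-0.3, 2.4, 12.0]
width: 57.4
gripper_force: 61.1
```

{"name": "drive_tool", "arguments": {
  "motion": [
    {"fingers": 0,"linear": [0,0,0],"twist": 0},
    {"fingers": 0,"linear": [0,0,0],"twist": 0},
    {"fingers": 0,"linear": [0,0,0],"twist": 0}
  ]
}}

```text
clock: 27.82
eef_pos: [381.2, -330.3, 6.2]
tool_rot: [3.136, 0.006, 0.852]
force: [-1.2, 1.8, 11.9]
width: 57.3
gripper_force: 61.1
```

{"name": "drive_tool", "arguments": {
  "motion": [
    {"fingers": 0,"linear": [0,0,-0.02],"twist": 0},
    {"fingers": 0,"linear": [0,0,-0.035],"twist": 0},
    {"fingers": 0,"linear": [0,0,-0.035],"twist": 0},
    {"fingers": 0,"linear": [0,0,-0.02],"twist": 0},
    {"fingers": 0,"linear": [0,0,0],"twist": 0}
  ]
}}

```text
clock: 28.23
eef_pos: [383.2, -331.1, 119.0]
tool_rot: [3.129, 0.006, 0.852]
force: [1.2, -0.4, -1.6]
width: 56.9
gripper_force: 64.1
```

```bash
python3 - <<'E'
from h import *
go(552,-368,115); d=shot('wrist','w16.png')
for k in conts(mask(d['color'],'copper'),400,(130,60,420,340)): print('cop',cv2.boundingRect(k))
E
```

```text
shift [0.0833 0.1514 0.004 ] twist 0 now [ 383.2 -331.1  119. ] yaw 0.852 q7 -0.49 w 56.9 F [ 1.2 -0.4 -1.6] t 28.23
cop (216, 206, 120, 120)
```

{"name": "drive_tool", "arguments": {
  "motion": [
    {"fingers": 0,"linear": [-0.0065,0.038,0],"twist": 0},
    {"fingers": 0,"linear": [-0.0065,0.038,0],"twist": 0},
    {"fingers": 0,"linear": [-0.0065,0.038,0],"twist": 0},
    {"fingers": 0,"linear": [-0.0065,0.038,0],"twist": 0},
    {"fingers": 0,"linear": [0,0,0],"twist": 0}
  ]
}}

```text
clock: 28.7
eef_pos: [482.0, -455.4, 113.6]
tool_rot: [3.131, 0.006, 0.849]
force: [0.2, -0.5, -0.7]
width: 56.9
gripper_force: 64.2
```

{"name": "drive_tool", "arguments": {
  "motion": [
    {"fingers": 0,"linear": [0,0,0],"twist": 0},
    {"fingers": 0,"linear": [0,0,0],"twist": 0}
  ]
}}

```text
clock: 28.87
eef_pos: [476.7, -447.4, 112.8]
tool_rot: [-3.14, 0.006, 0.853]
force: [-0.2, 0.9, -0.9]
width: 57.6
gripper_force: 64.2
```

```bash
python3 - <<'E'
from h import *
d=shot('wrist','w17.png'); e=top0(); go(553,-368,100)
b=conts(mask(e['color'],'walnut'),100,(400,190,450,235))[0]; P=cv2.minEnclosingCircle(b)
for k in conts(mask(d['color'],'walnut',5),1500): 
    Q=cv2.fitEllipse(k); print('wal',cv2.boundingRect(k),rect(d,k,10),rect(d,k,5),'tri',tri(d,Q[0],e,P[0]).round(1))
for k in conts(mask(d['color'],'copper'),400,(130,60,420,340)): print('cop',cv2.boundingRect(k))
for z in (10,50): print(z,proj(d,[553,-368,z]).round())
E
```

```text
shift [0.1097 0.0055 0.0136] twist 0 now [ 476.8 -447.1  113.6] yaw 0.854 q7 -0.35 w 57.1 F [-0.3 -0.5 -0.4] t 28.97
wal (231, 0, 100, 120) (545.1, -366.3, 77.7, 64.4, 77.5) (545.5, -365.8, 79.3, 65.7, 77.5) tri [ 552.8 -368.7    5.5]
cop (216, 205, 120, 121)
cop (230, 60, 62, 58)
cop (293, 60, 45, 54)
10 [[282.  64.]]
50 [[283.  54.]]
```

View pics/w17.png

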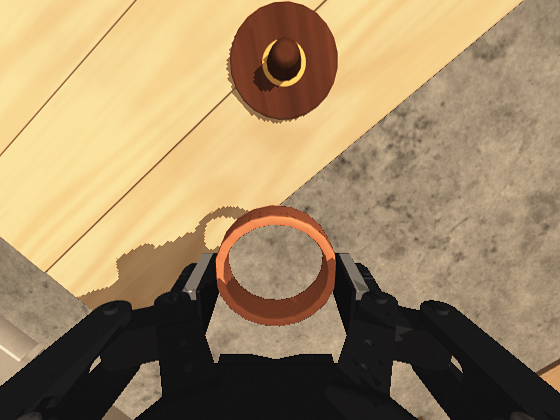

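The stake base is at (284,62) with its post upright, and the bangle is held level and centred at (276,265).

{"name": "drive_tool", "arguments": {
  "motion": [
    {"fingers": 0,"linear": [0.0368,0.002,0],"twist": 0},
    {"fingers": 0,"linear": [0.0368,0.002,0],"twist": 0},
    {"fingers": 0,"linear": [0.0368,0.002,0],"twist": 0},
    {"fingers": 0,"linear": [0,0,0.02],"twist": 0},
    {"fingers": 0,"linear": [0,0,0.02],"twist": 0}
  ]
}}

```text
clock: 29.38
eef_pos: [558.5, -365.4, 75.1]
tool_rot: [3.136, 0.003, 0.859]
force: [-1.8, -0.4, -1.4]
width: 57.1
gripper_force: 64.2
```

{"name": "drive_tool", "arguments": {
  "motion": [
    {"fingers": 0,"linear": [0,0,0],"twist": 0},
    {"fingers": 0,"linear": [0,0,0],"twist": 0},
    {"fingers": 0,"linear": [0,0,0],"twist": 0}
  ]
}}

```text
clock: 29.63
eef_pos: [554.8, -370.1, 74.5]
tool_rot: [3.139, 0.006, 0.852]
force: [0.1, -0.8, 0.1]
width: 56.8
gripper_force: 64.2
```

```bash
python3 - <<'E'
from h import *
d=shot('wrist','w18.png'); go(554,-368,16)
for k in conts(mask(d['color'],'walnut',3),200,(180,100,400,330)): print('wal',cv2.boundingRect(k))
for k in conts(mask(d['color'],'copper'),400,(180,100,400,340)): print('cop',cv2.boundingRect(k))
print(proj(d,[[554,-368,50],[554,-368,10]]).round())
h=cv2.cvtColor(d['color'],cv2.COLOR_BGR2HSV)
for r in (240,255,265,275): print(r,[tuple(h[r,c]) and h[r,c].tolist() for c in range(235,320,12)])
E
```

```text
shift [ 0.0011 -0.0025  0.059 ] twist 0 now [ 555.1 -370.4   75. ] yaw 0.852 q7 -0.52 w 57.0 F [ 0.1  0.2 -0.4] t 29.68
wal (218, 165, 103, 78)
wal (230, 225, 90, 46)
wal (225, 251, 104, 67)
cop (216, 167, 120, 159)
cop (233, 171, 29, 35)
[[271. 244.]
 [272. 222.]]
240 [[10, 171, 229], [9, 172, 46], [8, 166, 57], [8, 180, 95], [8, 176, 90], [7, 175, 99], [8, 177, 98], [10, 171, 228]]
255 [[9, 166, 57], [8, 165, 51], [8, 168, 50], [7, 157, 47], [9, 174, 41], [9, 172, 46], [8, 181, 90], [18, 110, 236]]
265 [[15, 128, 133], [16, 132, 131], [8, 175, 99], [8, 159, 48], [9, 170, 42], [10, 168, 105], [18, 113, 235], [18, 110, 237]]
275 [[15, 128, 131], [15, 132, 126], [15, 131, 127], [15, 131, 127], [15, 131, 127], [17, 122, 230], [17, 112, 234], [8, 176, 84]]
```

{"name": "drive_tool", "arguments": {
  "motion": [
    {"fingers": 0,"linear": [0.001,-0.0025,0],"twist": 0},
    {"fingers": 0,"linear": [0,0,0.02],"twist": 0},
    {"fingers": 0,"linear": [0,0,0.02],"twist": 0},
    {"fingers": 0,"linear": [0,0,0.012],"twist": 0},
    {"fingers": 0,"linear": [0,0,0],"twist": 0}
  ]
}}

```text
clock: 30.1
eef_pos: [551.7, -367.0, 19.5]
tool_rot: [-3.14, 0.007, 0.852]
force: [-0.2, 0.6, -1.3]
width: 56.8
gripper_force: 64.2
```

{"name": "drive_tool", "arguments": {
  "motion": [
    {"fingers": 0,"linear": [0,0,0.004],"twist": 0},
    {"fingers": 0,"linear": [0,0,0],"twist": 0},
    {"fingers": 0,"linear": [0,0,0],"twist": 0}
  ]
}}

```text
clock: 30.35
eef_pos: [554.3, -367.9, 18.6]
tool_rot: [3.138, 0.006, 0.852]
force: [0.1, 0.3, 0.5]
width: 56.8
gripper_force: 64.2
```

{"name": "drive_tool", "arguments": {
  "motion": [
    {"fingers": 0,"linear": [0,0,0.0015],"twist": 0},
    {"fingers": 0,"linear": [0,0,0.001],"twist": 0},
    {"fingers": 0,"linear": [0,0,0],"twist": 0},
    {"fingers": 0,"linear": [0,0,0],"twist": 0}
  ]
}}

```text
clock: 30.68
eef_pos: [554.3, -368.0, 16.4]
tool_rot: [3.138, 0.006, 0.852]
force: [-1.1, 0.6, 6.2]
width: 57.1
gripper_force: 64.9
```

Contact with the base. Releasing, lifting away and checking everything numerically.

{"name": "drive_tool", "arguments": {
  "motion": [
    {"fingers": 0.85,"linear": [0,0,0],"twist": 0},
    {"fingers": 1,"linear": [0,0,0],"twist": 0},
    {"fingers": 1,"linear": [0,0,0],"twist": 0},
    {"fingers": 1,"linear": [0,0,0],"twist": 0},
    {"fingers": 1,"linear": [0,0,-0.02],"twist": 0}
  ]
}}

```text
clock: 31.1
eef_pos: [550.9, -366.2, 31.6]
tool_rot: [-3.137, 0.008, 0.853]
force: [-0.2, -0.0, -0.1]
width: 85.2
gripper_force: 0.0
```

{"name": "drive_tool", "arguments": {
  "motion": [
    {"fingers": 1,"linear": [0,0,-0.03],"twist": 0},
    {"fingers": 1,"linear": [0,0,-0.035],"twist": 0},
    {"fingers": 1,"linear": [0,0,-0.035],"twist": 0},
    {"fingers": 1,"linear": [0,0,-0.035],"twist": 0},
    {"fingers": 1,"linear": [0,0,0],"twist": 0}
  ]
}}

```text
clock: 31.52
eef_pos: [558.4, -368.5, 177.9]
tool_rot: [3.127, 0.003, 0.852]
force: [1.5, 0.5, -0.1]
width: 85.7
gripper_force: 0.0
```

{"name": "drive_tool", "arguments": {
  "motion": [
    {"fingers": 1,"linear": [-0.035,0.02,0],"twist": 0},
    {"fingers": 1,"linear": [-0.035,0.02,0],"twist": 0},
    {"fingers": 1,"linear": [-0.035,0.02,0],"twist": 0},
    {"fingers": 1,"linear": [0,0,0],"twist": 0},
    {"fingers": 1,"linear": [0,0,0],"twist": 0}
  ]
}}

```text
clock: 31.93
eef_pos: [527.5, -489.1, 169.8]
tool_rot: [3.14, 0.008, 0.846]
force: [0.8, -0.5, -0.6]
width: 85.5
gripper_force: 0.0
```

```bash
python3 - <<'E'
from h import *
d=shot('wrist'); t=shot('top'); o=cv2.imread('pics/top0.png')
for k in conts(mask(d['color'],'copper',3),800): print('cop',cv2.boundingRect(k),rect(d,k,19),rect(d,k,10))
for c,z,roi in (('red',37,(120,250,190,320)),('red',37,(310,150,350,190)),('copper',19,(400,190,450,240)),('walnut',12,(105,185,165,240)),('walnut',12,(130,250,190,320))):
    for k in conts(mask(t['color'],c),30,roi): print(c,rect(t,k,z))
df=cv2.absdiff(t['color'],o).max(2)
for n,(x0,y0,x1,y1) in {'bottle':(285,100,312,140),'pad':(343,118,386,156),'black1':(258,144,292,178),'black2':(240,193,275,220)}.items(): print(n,(df[y0:y1,x0:x1]>40).sum())
m=(df>50).astype(np.uint8)*255
print([cv2.boundingRect(k) for k in conts(m,60)])
go(554,-368,180)
E
```

```text
cop (166, 27, 86, 92) (555.6, -369.0, 75.5, 73.1, -33.7) (555.0, -367.0, 77.8, 75.4, -33.7)
red (356.8, 316.8, 75.3, 36.2, -43.5)
red (664.4, -116.0, 33.2, 26.7, -25.8)
copper (560.2, -372.6, 65.5, 59.5, 1.0)
walnut (546.5, 389.7, 94.2, 92.2, 84.4)
walnut (355.6, 319.2, 107.3, 70.0, -45.1)
bottle 0
pad 0
black1 0
black2 0
[(482, 178, 78, 67), (521, 385, 39, 35), (217, 158, 31, 27), (142, 270, 32, 34), (398, 268, 24, 27), (415, 201, 23, 23), (446, 268, 12, 56), (120, 198, 29, 28), (550, 270, 10, 63), (227, 232, 24, 32), (546, 349, 14, 22), (306, 247, 15, 21), (322, 162, 14, 18), (535, 211, 17, 17)]
shift [ 0.103  -0.0585 -0.0097] twist 0 now [ 530.3 -484.1  170.3] yaw 0.853 q7 -0.29 w 85.5 F [0.2 0.3 0.1] t 32.03
```

```bash
python3 -c "
from cell import ctrl
print(ctrl.finish_job())"
```

```text
the job is handed in; nothing more can be done
None
```

The job is handed in at about 32 s: the long block, small block, steel block and bangle were put away in the order asked, each lowered until it touched its pocket floor or the stake base, and the top camera shows the bottle and pad unmoved.

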